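# Clamp a specimen dish in the stage insert under its hook-on retaining plate

### The arm

A 6-joint arm with a two-finger parallel gripper is mounted at the origin on a cart in front of the work surface, level with it; the furniture and walls round the work are solid. World frame = base frame: x ahead of the robot, y to its left, z up, the work surface at z = 0. Lengths are in m, angles in rad, forces in N, time in s.
With the tool pointing down it reaches from about 0.275 to 0.775 m from the base axis. Payload 14.6 kg.
Tool frame: the origin (TCP) lies on the centre line of the jaws, within the pads' length; the fingertips stand 19 mm ahead of it and the grasp point (between the pads) is the TCP; z points along the fingers, y is the line along which they close (so a half turn about z gives the same grasp; the last joint's range is limited). The gripper opens to 85 mm and grips with 20 to 120 N. Pads are 22 mm wide; open, the fingers measure 114 mm over their backs; the gripper's body (76 mm by 85 mm) begins 54 mm behind the grasp point. The pads swing forward as they close: fully open they stand 13 mm farther back than shut.
Start: joints at [0.995, 0.263, -0.048, 1.259, 0, 1.415], TCP at [0.214, 0.479, 0.226] pointing down, gripper open.
Joint ranges: [-2.65, 2.65], [-0.89, 1.7], [-1.18, 1.37], [-2.13, 2.11], [-1.35, 1.29], [-3.14, 3.14]. Speed limits (rad/s): [1.89, 1.89, 2.57, 2.79, 3.14, 3.14].

### API

Orientations are given as a unit quaternion [x, y, z, w].
In Python, from cell import r gives the robot as it stands.
- The arm moves only by the tool jog_arm, never from a script. Its argument "commands" is a list of rows, each an object of numbers: "x", "y", "z": the shift along the tool's x, y, z in units of 30 mm (1.0 is 30 mm); "twist": the turn about the tool's z in units of 6 degrees (1.0 is 6 degrees). In form: [{"x": .., "y": .., "z": .., "twist": ..}, ...]. A call has 1 to 10 rows; each row shifts and turns the commanded pose from where the row before left it, along the tool's axes as they then stand; what a row does not reach is not made up. A row lasts 1/12 s, in which the tool goes at most 41.7 mm and 7.16 degrees, less where a joint would pass 70% of its speed; a pose out of reach is approached as far as the arm can. A call is refused whole if a number of a shift passes 1 or a number of a turn 1, either way. A call with a gripper value outside its range is refused whole. "gripper" is the finger opening in mm, from 0 to 85.4, set as the call begins (left out, the last holds). The fingers move at their own pace and stop on an object; "force" is the grip in N (left out, the last holds). Time passes only in rows, so rows that do not move let the fingers close. It gives the time, the measured TCP pose, the force, the opening and the grip force at its end, in the units of the state.
- r.get_state(): the state, without advancing time (a new reading comes with each control period).
- r.grab_frame(name): name is "side" or "top"; returns the picture (480x640x3 uint8, red, green, blue); there is no depth.
- r.camera_model(name): a dict with "vertical_fov" (degrees; the focal length in pixels is half the picture's height over the tangent of half this angle, whatever the lens; pixels are square), "cx", "cy" (the principal point, pixels), "k1" (the pictures are not rectified: a ray, as slopes to the right and down, at radius r is drawn at 1 + k1 r^2 times it, then the intrinsics apply), "R" (3x3) and "t" (3): a world point X has camera coordinates R X + t. Camera axes: x right, y down, z forward; pixel columns grow to the right and rows downward; lengths in m; the calibration is good to about 2 mm. A picture is of the moment at which its call begins. camera_model takes no time and is no camera call.
- r.sign_off(): hands the job in; it is judged then, once.
The state is a dict: "t": time; "joint_positions": joint angles; "qvel": joint speeds; "joint_torque": joint torques, N m; "eef_pos": TCP position; "orientation": TCP orientation; "contact_force": force on the tool from outside, world axes, zero at the start; "moment": the same for the moment, N m; "gripper_width": finger opening in m; "grip_force": force on a finger pad.
Only numpy, scipy, OpenCV 4.12 (cv2) and the standard library are available. Lean on these libraries where they do the work, as an engineer would, in place of code of your own. Each camera call takes 0.05 s, during which the arm holds its last target. There are 200 camera calls.

### The job

Get this petri dish ready for the microscope: set it down fully home in the round recess of the dark stage insert, keeping it level. Then take the retaining plate by its black grip, tilt it so the oblong eye goes past the wide head of the stud, and lower the grip end until the plate lies level over the dish with its small slot down over the locating pin and the end of the eye caught under the stud's head. Let go, and leave the other things on the bench where they are.

Things in the scene. Friction and masses are not known exactly. Their poses are not given: they have to be found in the camera images.
- dish: clear round petri dish with its lid on, 60 mm in diameter, 14.5 mm high, with pale medium inside; stands on its base either behind the insert or between keyboard (25 mm high) and computer screen; origin at the centre of its underside, z up; grasp across the rim, fingers closing along world y. The screen fills x > 0.63, y < -0.08 m from 0.11 m up: keep the arm clear of it
- dish_holder: dark metal stage insert, a flat plate 160 x 100 mm and 10 mm thick that stands fixed on the bench; origin under the centre of its round recess; x runs along its length towards the locating pin (plate from x = -78 to +82 mm), y across, z up. The headed stud stands at x = -54 mm, the locating pin at x = +62 mm, both at y = 0
- seat (a point): centre of the floor of the insert's round recess: 65 mm in diameter, 3 mm deep, floor 7 mm above the bench (holder's x = y = 0); axes as the holder's
- stud_head (a point): on the axis of the stud, at the underside of its round flat head, 29 mm above the bench; the head is 30 mm in diameter and 3.5 mm thick (top at 32.5 mm); the neck below it is 8 mm in diameter and runs down to a 19 mm flange whose top is 13 mm above the bench; axes as the holder's
- dowel (a point): on the axis of the locating pin, at the shoulder of its 16 mm pillar, 21 mm above the bench; above the shoulder the pin is 6 mm in diameter, 10.5 mm high, its last 3 mm tapered; axes as the holder's
- retainer: loose retaining plate of 4 mm dark metal sheet, about 80 g, starts flat on the bench, black grip upward; origin on its underside at the centre of its round 36 mm window (over the dish's centre when fitted); x runs along it towards the grip end, z up. Sheet from x = -69.5 to +74 mm, 50 mm wide, narrowing to 30 mm at the grip end. The large oblong eye goes from x = -61.5 to -35.5 mm and is 38 mm wide in y
- eye_lip (a point): middle of the eye's outer edge (retainer x = -61.5, y = 0, z = 2 mm), 7.5 mm from the stud's axis when fitted. The eye is 26 mm long, so the stud's 30 mm head passes only with the plate tilted 25 to 35 degrees, eye end low: the 8 mm bar outside this edge goes down on the side of the head away from the pin, then in under it towards the neck, then the grip end is lowered
- grip (a point): on the retainer's black upright grip: a fin 24 mm long in x, 8 mm thick in y, standing from the sheet's top (z = 4 mm) to z = 30 mm; the point is its middle at retainer x = 37, y = 0, z = 20 mm; pinch it across y (upright, or leaning along x)
- slot (a point): centre of the small slot in the grip end at the sheet's underside (retainer x = 62, y = 0, z = 0): 13 mm long in x, 10 mm wide in y; it goes over the locating pin. Fitted, the sheet's underside lies on the dish lid, 21.5 mm above the bench
- objective_can: bystander: clear canister with black screw lid holding an objective, 45 mm in diameter, 64 mm high; origin under its centre; it and the dish may have changed places
- oil_bottle: bystander: small white dropper bottle, 24 mm in diameter, 54 mm high; origin under its centre
- cover_glass_box: bystander: small white square box, 33 x 33 x 19 mm; origin under its centre
- tweezers: bystander: steel tweezers lying flat, 124 mm long in y, 11 mm wide, 10 mm high; origin under the middle

How it is judged:
On the way, in this order (a step that is already met when the one before it is completed fails the run):
1. the dish lies fully home in the insert's recess (horizontal distance between dish and seat below 0.004 m and z of dish in the frame of seat below 0.0015 m and angle between dish's own z axis and vertical below 0.05 rad), for 0.2 s.
2. the eye's outer end is under the head of the stud (horizontal distance between eye_lip and stud_head below 0.013 m and z of eye_lip in the frame of stud_head below -0.001 m), for 0.1 s.
At the end, for the whole second after the job is handed in: Dish flat on the recess floor (centre within 4 mm, 1.5 mm in height); plate level over it (0.05 rad), eye edge within 13 mm of the stud axis and 3 mm or more below its head's underside, slot over the pin (6 mm, at most 3 mm above its shoulder); both released, at rest (all of step 1 and horizontal distance between eye_lip and stud_head below 0.013 m and z of eye_lip in the frame of stud_head below -0.003 m and horizontal distance between slot and dowel below 0.006 m and z of slot in the frame of dowel below 0.003 m and angle between retainer's own z axis and vertical below 0.05 rad and linear speed of each of retainer, dish below 0.01 m/s); the robot touches nothing.
It fails at once if the dish is tipped by more than 0.35 rad (angle between dish's own z axis and vertical above 0.35 rad).
It fails at once if a bystander (canister, dropper bottle, cover-glass box, tweezers) is moved by more than 3 cm (distance of any of objective_can, oil_bottle, cover_glass_box, tweezers from where it was at the start of the episode above 0.03 m).
It also fails if it takes over 48 s, if anything falls off the work surface, if the arm or the gripper's body presses on something with over 40 N, if the wrist force passes 120 N, or if a joint passes its speed limit or range.

## Working session

There is one attempt and no reset: what is moved stays moved. The work goes in short steps, Python scripts to look and compute and a tool call to move; the robot and the scene stay as the last step left them, time stands still between calls to the robot, and variables do not carry over. Pictures are saved under pics/ and viewed, at most 10 in all, crops included, and the job is handed in when it is done.

Besides the shell and the picture viewer there is one more tool, called after "Call:" as a command line: name --argument value ..., lists and objects as JSON in quotes. jog_arm: Moves the arm, as the interface text tells. Its arguments: {"type":"object","properties":{"commands":{"type":"array","items":{"type":"object","properties":{"x":{"type":"number"},"y":{"type":"number"},"z":{"type":"number"},"twist":{"type":"number"}}}},"gripper":{"type":"number"},"force":{"type":"number"}},"required":["commands"]}

```bash
mkdir -p pics; ls; python3 - <<'E'
from cell import r
import cv2
for n in ("top","side"):
    cv2.imwrite(f"pics/{n}0.png",r.grab_frame(n)[:,:,::-1])
    m=r.camera_model(n);print(n,m)
print(r.get_state())
E
```

```text
pics
top {'vertical_fov': 47.75449361472277, 'cx': 321.60103803849034, 'cy': 246.5676603620326, 'k1': -0.09414025610994395, 'R': array([[ 0.02760651, -0.99924168, -0.02745798],
       [-0.98147572, -0.02188557, -0.19033244],
       [ 0.18958718,  0.03220376, -0.98133563]]), 't': array([0.07216901, 0.49596191, 1.09203049])}
side {'vertical_fov': 54.833195374020235, 'cx': 311.0861477180915, 'cy': 242.80874541552816, 'k1': -0.04929784503256982, 'R': array([[-9.98342600e-01,  5.75470129e-02, -6.27756408e-04],
       [ 3.08341548e-02,  5.25646165e-01, -8.50144319e-01],
       [-4.85932884e-02, -8.48754647e-01, -5.26549373e-01]]), 't': array([0.50945307, 0.00523692, 1.16271829])}
{'t': 0.1, 'joint_positions': array([ 9.94718063e-01,  2.63466373e-01, -4.88515492e-02,  1.25939488e+00,
       -3.69988162e-06,  1.41546646e+00]), 'qvel': array([-1.00765220e-03, -4.00009476e-04,  3.29305612e-03, -6.66052256e-05,
       -6.27921067e-05, -9.15688691e-04]), 'joint_torque': array([ 2.57969397e-03, -6.38572240e+01,  3.85066903e+01,  9.92160290e-03,
       -1.62889301e-04, -2.32495870e-05]), 'eef_pos': array([0.21432042, 0.47899824, 0.22568575]), 'orientation': array([ 2.08825841e-01,  9.77952738e-01, -4.28597140e-04, -1.62141401e-04]), 'contact_force': array([-0.5644618 , -0.08407304,  0.85408365]), 'moment': array([-0.03021209, -0.01417856,  0.03494453]), 'grip_force': 0.0, 'gripper_width': 0.08545504313544636}
```

View pics/top0.png

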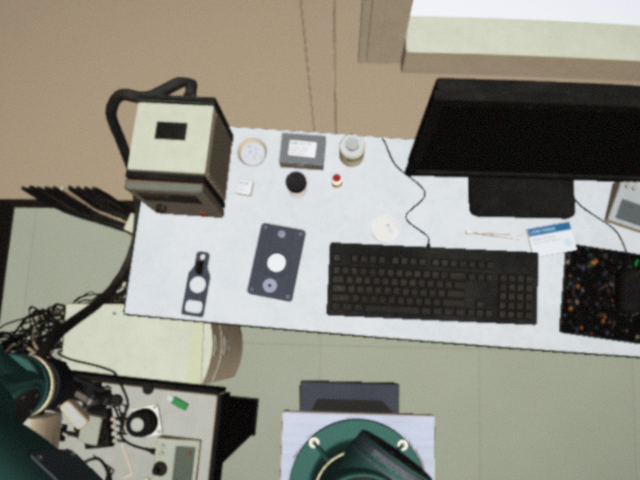

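View pics/side0.png

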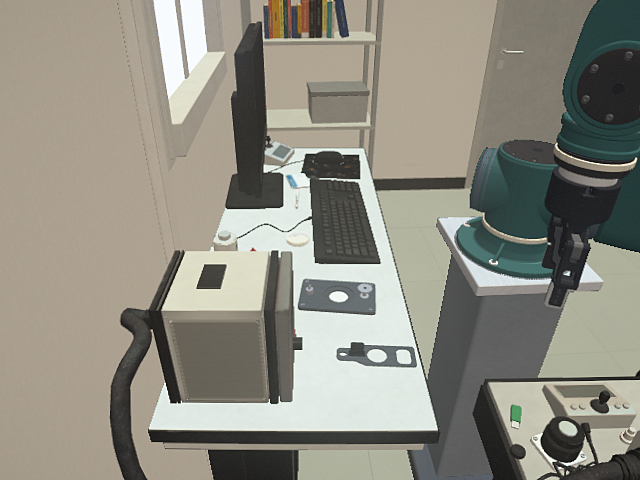

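The top view shows the dish at (385,229) beside the keyboard, the insert around (277,262) with the stud near (269,286) and the pin near (281,234). The retainer is around (198,285) with its grip near (201,262), and the canister is at (296,182).

```bash
cat > h.py <<'E'
import numpy as np,cv2
from cell import r
def K(m):
    f=240/np.tan(np.radians(m["vertical_fov"]/2)); return np.array([[f,0,m["cx"]],[0,f,m["cy"]],[0,0,1]]),np.array([m["k1"],0,0,0,0.])
def plane(n,uv,z):
    m=r.camera_model(n);k,d=K(m)
    p=cv2.undistortPoints(np.array(uv,float).reshape(-1,1,2),k,d)[:,0]
    R,t=m["R"],m["t"];c=-R.T@t
    D=np.c_[p,np.ones(len(p))]@R
    return c+D*((z-c[2])/D[:,2])[:,None]
def proj(n,X):
    m=r.camera_model(n);k,d=K(m)
    return cv2.projectPoints(np.array(X,float).reshape(-1,1,3),cv2.Rodrigues(m["R"])[0],m["t"],k,d)[0][:,0]
def blobs(mask,lo=15,off=(0,0)):
    n,_,s,c=cv2.connectedComponentsWithStats(mask.astype(np.uint8))
    return [(c[i]+np.array(off),s[i]) for i in range(1,n) if s[i][4]>=lo]
E
python3 - <<'E'
from h import *
a=cv2.imread("pics/top0.png");b=cv2.imread("pics/side0.png")
g=cv2.cvtColor(a,6)
for nm,im,(x0,y0,x1,y1) in (("top",a,(170,210,410,320)),("side",b,(270,220,430,380))):
    G=cv2.cvtColor(im,6)[y0:y1,x0:x1]
    for lab,mk in (("dark",G<135),("light",G>=135)):
        for c,s in blobs(mk,20,(x0,y0)): print(nm,lab,c.round(1),s[2:],plane(nm,[c],0.004)[0].round(4))
A=cv2.resize(a[215:320,175:315],None,fx=5.5,fy=5.5,interpolation=2)
cv2.imwrite("pics/c1.png",A)
B=cv2.resize(b[270:375,290:425],None,fx=5.5,fy=5.5,interpolation=2)
cv2.imwrite("pics/c2.png",B)
# dish
d=a[205:250,360:412].astype(int)
m=(d[:,:,2]-d[:,:,0]>12)
for c,s in blobs(m,30,(360,205)): print("dish",c,s,plane("top",[c],0.012))
E
```

```text
top dark [198.9 212.5] [ 54   7 317] [0.5742 0.3632 0.004 ]
top dark [276.5 260.8] [  57   77 2745] [0.4688 0.1836 0.004 ]
top dark [368.7 280.5] [  83   77 5912] [ 0.4303 -0.0178  0.004 ]
top dark [197.4 283. ] [ 28  65 737] [0.4156 0.3553 0.004 ]
top light [271.4 258.4] [  240   110 15735] [0.4739 0.195  0.004 ]
top light [281.3 233.5] [ 7  6 32] [0.5299 0.1756 0.004 ]
top light [276.1 262.3] [ 19  20 292] [0.4655 0.1844 0.004 ]
top light [202.1 256.4] [ 5  6 27] [0.4747 0.3489 0.004 ]
top light [197.3 284.2] [ 17  17 231] [0.4129 0.3554 0.004 ]
top light [269.4 285. ] [ 14  13 141] [0.4152 0.1968 0.004 ]
top light [193.3 306.1] [ 18  15 213] [0.3648 0.3608 0.004 ]
side dark [294.1 226.2] [24 12 30] [ 0.5488 -0.1199  0.004 ]
side dark [343.9 242. ] [  69   44 2696] [ 0.4255 -0.0322  0.004 ]
side dark [387.  232.7] [ 8 27 33] [ 0.3077 -0.0716  0.004 ]
side dark [281.2 324.9] [  32  129 2567] [0.5844 0.268  0.004 ]
side dark [335.5 297.5] [  77   36 1968] [0.4694 0.1888 0.004 ]
side dark [419.3 352.9] [ 22  65 125] [0.3332 0.359  0.004 ]
side dark [374.5 354.6] [  80   25 1048] [0.4157 0.3582 0.004 ]
side light [359.7 300.3] [  160   160 16266] [0.4198 0.2014 0.004 ]
side light [309.2 288.1] [ 7  8 29] [0.5233 0.1532 0.004 ]
side light [364.5 289.8] [ 16  15 142] [0.4041 0.1662 0.004 ]
side light [338.1 296.3] [ 19  12 169] [0.4635 0.1853 0.004 ]
side light [376.5 355.3] [ 20  14 219] [0.4124 0.3601 0.004 ]
side light [403.2 356.3] [ 16  15 198] [0.3645 0.3657 0.004 ]
side light [342.4 353.9] [ 8  3 20] [0.4735 0.3528 0.004 ]
```

View pics/c1.png

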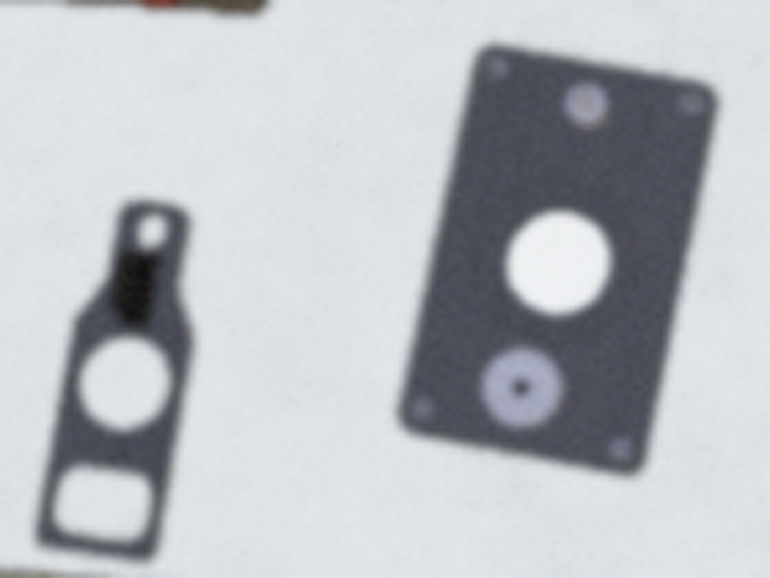

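View pics/c2.png

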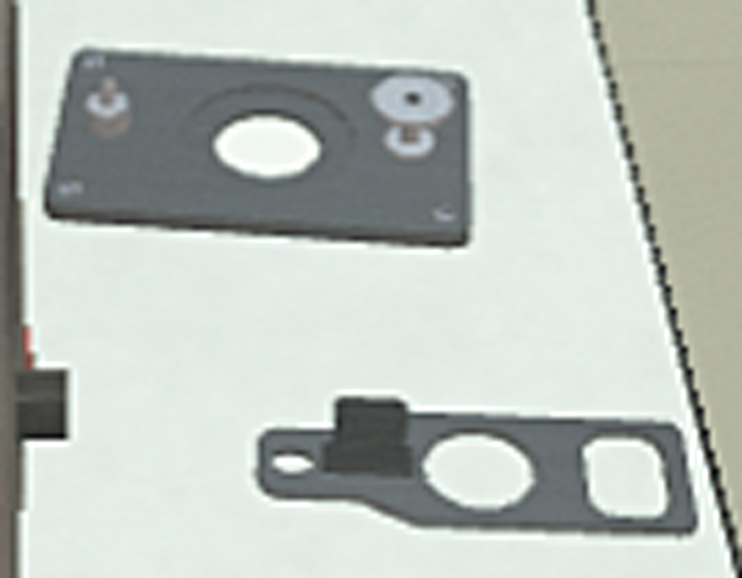

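The crops show the retainer's fin standing near its slot end, with the eye end towards the robot. The insert's stud head is towards the robot and its pin is away from it. The tool can't tilt. I'll turn the plate in the pads by hooking its eye end under the stud head and raising the grip. Next I'll measure the dish and both yaws.

```bash
python3 - <<'E'
from h import *
a={"top":cv2.imread("pics/top0.png"),"side":cv2.imread("pics/side0.png")}
def M(n,box,f):
    x0,y0,x1,y1=box; return blobs(f(a[n][y0:y1,x0:x1].astype(int)),60,(x0,y0))
sat=lambda d:(d[:,:,2]-d[:,:,0]>8)
for n,b in (("top",(362,208,408,243)),("side",(278,228,314,252))):
    for c,s in M(n,b,sat): print("dish",n,c.round(1),s,plane(n,[c],0.011)[0].round(4))
# insert / retainer outline corners, holes
for n,ib,rb in (("top",(240,215,312,305),(178,245,215,320)),("side",(296,272,380,318),(333,338,420,372))):
    for nm,(x0,y0,x1,y1),z,zh in (("ins",ib,.010,.007),("ret",rb,.004,.004)):
        m=(cv2.cvtColor(a[n],6)[y0:y1,x0:x1]<140).astype(np.uint8)
        cs=max(cv2.findContours(m,0,1)[0],key=cv2.contourArea)[:,0]+[x0,y0]
        W=plane(n,cs,z)[:,:2].astype(np.float32)
        rc=cv2.minAreaRect(W*1000); print(n,nm,"rect(mm)",np.round(rc[0],1),np.round(rc[1],1),round(rc[2],2))
print("pin/stud top", plane("top",[[281.3,233.5]],.024).round(4),plane("top",[[269.4,285.]],.0325).round(4))
print("side", plane("side",[[309.2,288.1]],.022).round(4),plane("side",[[364.8,288]],.0325).round(4))
print("hole .005",plane("top",[[276.1,262.3]],.005).round(4),plane("side",[[338.1,296.3]],.005).round(4))
print("ret holes .002",plane("top",[[197.3,284.2],[193.3,306.1],[202.1,256.4]],.002).round(4),plane("side",[[376.5,355.3],[403.2,356.3]],.002).round(4))
E
```

```text
dish side [297.6 240.7] [  9   7  22  12 193] [ 0.5421 -0.0338  0.011 ]
top ins rect(mm) [466.9 183.6] [ 98.3 158. ] 80.69
top ret rect(mm) [415.3 355.3] [ 48.5 140.7] 83.59
side ins rect(mm) [466.4 190.8] [106.3 157.8] 80.64
side ret rect(mm) [413.1 358.2] [ 55.8 142.5] 79.33
pin/stud top [[0.5256 0.1734 0.024 ]] [[0.4119 0.1931 0.0325]]
side [[0.5245 0.1766 0.022 ]] [[0.41   0.1969 0.0325]]
hole .005 [[0.4653 0.1842 0.005 ]] [[0.4637 0.1865 0.005 ]]
ret holes .002 [[0.4131 0.3558 0.002 ]
 [0.365  0.3614 0.002 ]
 [0.475  0.3493 0.002 ]] [[0.4118 0.3581 0.002 ]
 [0.3639 0.3637 0.002 ]]
```

```bash
python3 - <<'E'
from h import *
a=cv2.imread("pics/top0.png").astype(int)
d=a[208:243,362:408]; q=d[:,:,2]-d[:,:,0]
print(np.percentile(q,[5,25,50,75,95]))
for th in (-2,2,5):
    for c,s in blobs(q>th,80,(362,208)): print(th,c.round(1),s,plane("top",[c],0.011)[0].round(4))
E
```

```text
[-8. -7. -6.  2.  8.]
-2 [384.1 229.4] [ 10   8  25  27 490] [ 0.5425 -0.0496  0.011 ]
2 [383.7 229.7] [ 11  10  24  25 394] [ 0.5419 -0.0489  0.011 ]
5 [382.6 229.7] [ 12  11  21  22 280] [ 0.5418 -0.0465  0.011 ]
```

Call:
jog_arm --commands '[{"twist": -1, "z": 0.3}, {"twist": -1, "z": 0.3}, {"twist": -1, "z": 0.3}, {"twist": -1, "z": 0.3}]' --gripper 76

```text
invalid input at $.commands[0]: expected keys x, y, z, twist
```

Call:
jog_arm --commands '[{"x": -0.55, "y": -0.85}, {"x": -0.55, "y": -0.85}, {"x": -0.55, "y": -0.85}, {"x": -0.55, "y": -0.85}, {"x": -0.55, "y": -0.85}, {"x": -0.55, "y": -0.85}, {"x": -0.55, "y": -0.85}, {"x": -0.55, "y": -0.85}, {"x": -0.55, "y": -0.85}, {"x": -0.55, "y": -0.85}]'

```text
invalid input at $.commands[0]: expected keys x, y, z, twist
```

Call:
jog_arm --commands '[{"x": 0, "y": 0, "z": 0.3, "twist": -1}, {"x": 0, "y": 0, "z": 0.3, "twist": -1}, {"x": 0, "y": 0, "z": 0.3, "twist": -1}, {"x": 0, "y": 0, "z": 0.3, "twist": -1}]' --gripper 76

```text
t: 0.43
eef_pos: [0.2144, 0.4791, 0.1894]
orientation: [-0.002, 1.0, -0.0, -0.0]
contact_force: [-1.1, -0.6, -0.2]
gripper_width: 0.0757
grip_force: 0.0
```

Call:
jog_arm --commands '[{"x": -0.55, "y": -0.85, "z": 0, "twist": 0}, {"x": -0.55, "y": -0.85, "z": 0, "twist": 0}, {"x": -0.55, "y": -0.85, "z": 0, "twist": 0}, {"x": -0.55, "y": -0.85, "z": 0, "twist": 0}, {"x": -0.55, "y": -0.85, "z": 0, "twist": 0}, {"x": -0.55, "y": -0.85, "z": 0, "twist": 0}, {"x": -0.55, "y": -0.85, "z": 0, "twist": 0}, {"x": -0.55, "y": -0.85, "z": 0, "twist": 0}, {"x": -0.55, "y": -0.85, "z": 0, "twist": 0}, {"x": -0.55, "y": -0.85, "z": 0, "twist": 0}]'

```text
t: 1.27
eef_pos: [0.3794, 0.2225, 0.19]
orientation: [0.001, 1.0, -0.0, -0.0]
contact_force: [0.7, 0.4, -1.0]
gripper_width: 0.0759
grip_force: 0.0
```

Call:
jog_arm --commands '[{"x": -0.54, "y": -0.9, "z": 0.3, "twist": 0}, {"x": -0.54, "y": -0.9, "z": 0.3, "twist": 0}, {"x": -0.54, "y": -0.9, "z": 0.3, "twist": 0}, {"x": -0.54, "y": -0.9, "z": 0.3, "twist": 0}, {"x": -0.54, "y": -0.9, "z": 0.3, "twist": 0}, {"x": -0.54, "y": -0.9, "z": 0.3, "twist": 0}, {"x": -0.54, "y": -0.9, "z": 0.3, "twist": 0}, {"x": -0.54, "y": -0.9, "z": 0.3, "twist": 0}, {"x": -0.54, "y": -0.9, "z": 0.3, "twist": 0}, {"x": -0.54, "y": -0.9, "z": 0.3, "twist": 0}]'

```text
t: 2.1
eef_pos: [0.5408, -0.048, 0.0994]
orientation: [0.001, 1.0, 0.0, -0.0]
contact_force: [0.3, -0.2, 1.1]
gripper_width: 0.076
grip_force: 0.0
```

```bash
python3 - <<'E'
from h import *
s=r.grab_frame("side")[:,:,::-1]; t=r.grab_frame("top")[:,:,::-1]
p=r.get_state()["eef_pos"];print(p)
print("tcp px",proj("side",[p]),proj("top",[p]),"dish px",proj("side",[[.542,-.048,.011]]))
A=cv2.resize(s[150:260,260:380],None,fx=5,fy=5,interpolation=2);B=cv2.resize(t[170:260,350:430],None,fx=5,fy=5,interpolation=2)
B=cv2.copyMakeBorder(B,0,A.shape[0]-B.shape[0],0,0,0)
o=np.hstack([A,B])
o=cv2.resize(o,(800,int(o.shape[0]*800/o.shape[1])));print(o.shape);cv2.imwrite("pics/d1.png",o)
E
```

```text
[ 0.54177768 -0.04969709  0.09833992]
tcp px [[296.98703431 206.77562816]] [[387.78364217 220.20545998]] dish px [[297.49166572 237.81868247]]
(440, 800, 3)
```

View pics/d1.png

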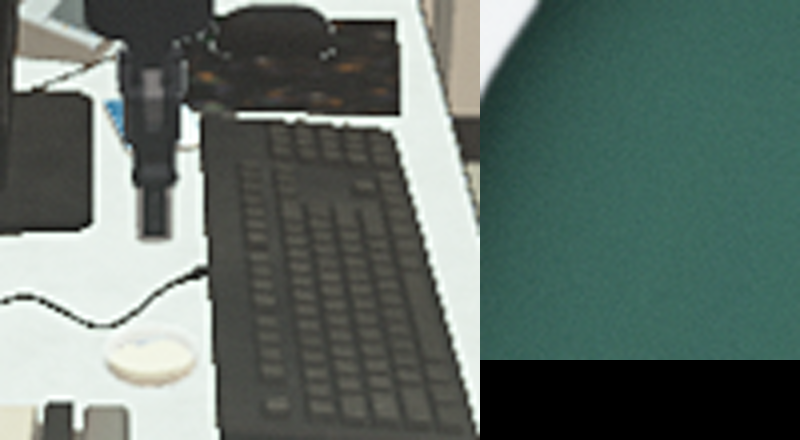

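The side crop shows the open finger straight above the dish's line (column 299 against the dish's 298), and the dish centre at about (297.7,239.5). Both agree with dish at (0.542, -0.048). I'll descend.

Call:
jog_arm --commands '[{"x": 0, "y": 0.05, "z": 0.6, "twist": 0}, {"x": 0, "y": 0, "z": 0.6, "twist": 0}, {"x": 0, "y": 0, "z": 0.6, "twist": 0}, {"x": 0, "y": 0, "z": 0.4, "twist": 0}, {"x": 0, "y": 0, "z": 0, "twist": 0}]' --gripper 70

```text
t: 2.62
eef_pos: [0.5388, -0.0442, 0.032]
orientation: [0.001, 1.0, 0.0, -0.002]
contact_force: [-0.6, 0.8, 0.0]
gripper_width: 0.0701
grip_force: 0.0
```

Call:
jog_arm --commands '[{"x": 0, "y": 0, "z": 0.1, "twist": 0}, {"x": 0, "y": 0, "z": 0.1, "twist": 0}, {"x": 0, "y": 0, "z": 0.1, "twist": 0}, {"x": 0, "y": 0, "z": 0, "twist": 0}]' --gripper 66

```text
t: 2.95
eef_pos: [0.5405, -0.0449, 0.0251]
orientation: [0.001, 1.0, -0.0, 0.0]
contact_force: [-0.7, -0.5, 0.3]
gripper_width: 0.0656
grip_force: 0.0
```

Call:
jog_arm --commands '[{"x": 0, "y": 0, "z": 0.07, "twist": 0}, {"x": 0, "y": 0, "z": 0.07, "twist": 0}, {"x": 0, "y": 0, "z": 0, "twist": 0}]'

```text
t: 3.2
eef_pos: [0.5404, -0.0449, 0.0207]
orientation: [0.001, 1.0, 0.0, -0.0]
contact_force: [-0.3, -0.2, 0.5]
gripper_width: 0.066
grip_force: 0.0
```

```bash
python3 - <<'E'
from h import *
s=r.grab_frame("side")[:,:,::-1]
q=r.get_state();p=q["eef_pos"];print(p,q["contact_force"])
print("tcp",proj("side",[p,p+[0,.0,-.01],p+[0,0,-.019],[p[0],p[1]+.035,0]]))
cv2.imwrite("pics/d2.png",cv2.resize(s[190:260,260:340],None,fx=8,fy=8,interpolation=2))
E
```

```text
[ 0.54038516 -0.04492765  0.02080007] [-0.45448188 -0.59709592  0.3671711 ]
tcp [[298.11072482 235.09549781]
 [298.17153276 238.49508657]
 [298.22585223 241.5286973 ]
 [298.71729706 249.54959903]]
```

View pics/d2.png

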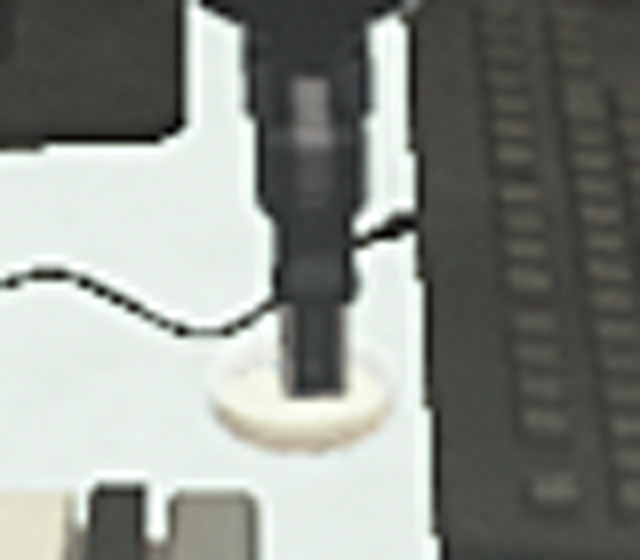

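The side crop shows the finger about 5 mm towards the robot from the dish centre (column 299.5 against 297.7). Its tip sits at row 239, higher than I expected. I'll correct x, open a little and feel for the bench.

Call:
jog_arm --commands '[{"x": -0.13, "y": 0, "z": 0, "twist": 0}, {"x": 0, "y": -0.07, "z": 0.07, "twist": 0}, {"x": 0, "y": 0, "z": 0.07, "twist": 0}, {"x": 0, "y": 0, "z": 0.07, "twist": 0}, {"x": 0, "y": 0, "z": 0, "twist": 0}]' --gripper 74

```text
t: 3.67
eef_pos: [0.5441, -0.047, 0.0141]
orientation: [0.001, 1.0, 0.0, -0.0]
contact_force: [0.0, 0.6, -0.1]
gripper_width: 0.0741
grip_force: 0.0
```

Call:
jog_arm --commands '[{"x": 0, "y": 0, "z": 0.07, "twist": 0}, {"x": 0, "y": 0, "z": 0.07, "twist": 0}, {"x": 0, "y": 0, "z": 0, "twist": 0}]'

```text
t: 3.92
eef_pos: [0.5441, -0.047, 0.01]
orientation: [0.001, 1.0, 0.0, -0.0]
contact_force: [0.4, -0.7, -0.1]
gripper_width: 0.0738
grip_force: 0.0
```

Call:
jog_arm --commands '[{"x": 0, "y": 0, "z": 0.05, "twist": 0}, {"x": 0, "y": 0, "z": 0.05, "twist": 0}, {"x": 0, "y": 0, "z": 0, "twist": 0}]'

```text
t: 4.17
eef_pos: [0.5442, -0.047, 0.0071]
orientation: [0.001, 1.0, 0.0, -0.0]
contact_force: [-0.1, 0.1, -0.6]
gripper_width: 0.074
grip_force: 0.0
```

```bash
python3 - <<'E'
from h import *
s=r.grab_frame("side")[:,:,::-1]
q=r.get_state();p=q["eef_pos"];print(p,q["contact_force"])
print("near finger z0,z8",proj("side",[[p[0],p[1]+.037,0],[p[0],p[1]+.037,.008],[p[0],p[1]+.051,0]]))
cv2.imwrite("pics/d3.png",cv2.resize(s[200:255,270:330],None,fx=8,fy=8,interpolation=2))
E
```

```text
[ 0.54423832 -0.04699749  0.00723123] [-0.23019947  0.24251992  0.67794828]
near finger z0,z8 [[297.15973652 249.5834677 ]
 [297.1061743  246.84967908]
 [297.34283193 252.65977369]]
```

View pics/d3.png

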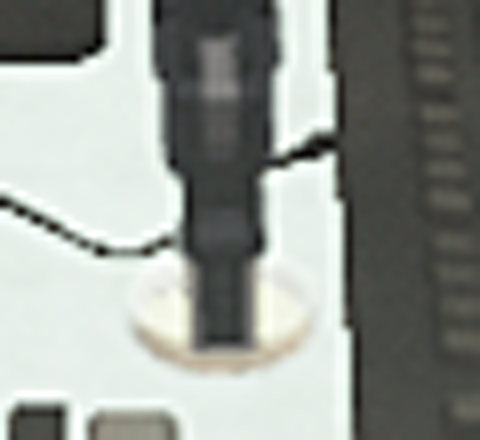

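The side crop shows the finger centred on the dish (column 297.8), with its tip at row 243.8. That reads as still above the bench, so I'll keep feeling downward.

Call:
jog_arm --commands '[{"x": 0, "y": -0.06, "z": 0, "twist": 0}, {"x": 0, "y": 0, "z": 0.04, "twist": 0}, {"x": 0, "y": 0, "z": 0.04, "twist": 0}, {"x": 0, "y": 0, "z": 0.04, "twist": 0}, {"x": 0, "y": 0, "z": 0, "twist": 0}]'

```text
t: 4.63
eef_pos: [0.5442, -0.0488, 0.0035]
orientation: [0.001, 1.0, 0.0, -0.0]
contact_force: [0.5, -0.3, -0.2]
gripper_width: 0.0739
grip_force: 0.0
```

Call:
jog_arm --commands '[{"x": 0, "y": 0, "z": 0, "twist": 0}, {"x": 0, "y": 0, "z": 0, "twist": 0}, {"x": 0, "y": 0, "z": 0, "twist": 0}]' --gripper 65

```text
t: 4.88
eef_pos: [0.5444, -0.0488, 0.0038]
orientation: [0.001, 1.0, -0.0, 0.0]
contact_force: [0.7, 0.0, -0.9]
gripper_width: 0.0655
grip_force: 0.0
```

Call:
jog_arm --commands '[{"x": 0, "y": 0, "z": 0.05, "twist": 0}, {"x": 0, "y": 0, "z": 0.05, "twist": 0}, {"x": 0, "y": 0, "z": 0.05, "twist": 0}, {"x": 0, "y": 0, "z": 0, "twist": 0}]'

```text
t: 5.22
eef_pos: [0.5441, -0.0488, -0.0011]
orientation: [0.001, 1.0, 0.0, -0.0]
contact_force: [0.3, 0.6, -0.4]
gripper_width: 0.0646
grip_force: 0.0
```

Call:
jog_arm --commands '[{"x": 0, "y": 0, "z": 0.07, "twist": 0}, {"x": 0, "y": 0, "z": 0, "twist": 0}]'

```text
t: 5.38
eef_pos: [0.5442, -0.0488, -0.0031]
orientation: [0.001, 1.0, 0.0, -0.0]
contact_force: [-0.1, 0.1, -0.4]
gripper_width: 0.0649
grip_force: 0.0
```

Call:
jog_arm --commands '[{"x": 0, "y": 0, "z": 0, "twist": 0}, {"x": 0, "y": 0, "z": 0, "twist": 0}, {"x": 0, "y": 0, "z": 0, "twist": 0}, {"x": 0, "y": 0, "z": 0, "twist": 0}]' --gripper 57 --force 25

```text
t: 5.72
eef_pos: [0.5443, -0.0488, -0.0027]
orientation: [0.001, 1.0, -0.0, -0.0]
contact_force: [-4.0, 0.1, 6.1]
gripper_width: 0.0588
grip_force: 26.2
```

Closing pushed up on the tool by about 6 N, so the tips are near the bench. I'll regrip higher so they clear the insert when the dish is seated.

Call:
jog_arm --commands '[{"x": 0, "y": 0, "z": 0, "twist": 0}, {"x": 0, "y": 0, "z": 0, "twist": 0}, {"x": 0, "y": 0, "z": -0.1, "twist": 0}, {"x": 0, "y": 0, "z": -0.08, "twist": 0}]' --gripper 65

```text
t: 6.05
eef_pos: [0.5443, -0.0488, 0.0027]
orientation: [0.001, 1.0, 0.0, -0.0]
contact_force: [0.3, -0.7, -0.1]
gripper_width: 0.0649
grip_force: 0.0
```

Call:
jog_arm --commands '[{"x": 0, "y": 0, "z": 0, "twist": 0}, {"x": 0, "y": 0, "z": 0, "twist": 0}, {"x": 0, "y": 0, "z": 0, "twist": 0}, {"x": 0, "y": 0, "z": 0, "twist": 0}]' --gripper 57 --force 25

```text
t: 6.38
eef_pos: [0.5447, -0.0489, 0.0035]
orientation: [0.001, 1.0, -0.0, 0.001]
contact_force: [-4.0, 1.0, 15.6]
gripper_width: 0.0574
grip_force: 22.5
```

```bash
python3 - <<'E'
from h import *
s=r.grab_frame("side")[:,:,::-1]
q=r.get_state();p=q["eef_pos"];print(p,q["contact_force"],q["gripper_width"])
print("near finger z0,z8",proj("side",[[p[0],p[1]+.03,0],[p[0],p[1]+.03,.008],[p[0],p[1]+.045,0]]))
cv2.imwrite("pics/d4.png",cv2.resize(s[200:255,270:330],None,fx=8,fy=8,interpolation=2))
E
```

```text
[ 0.54469932 -0.04887806  0.00352279] [-4.24210445  0.82967496 14.99399312] 0.05716733543620679
near finger z0,z8 [[296.8605308  247.67072361]
 [296.80625355 244.94778577]
 [297.05217884 250.92616693]]
```

View pics/d4.png

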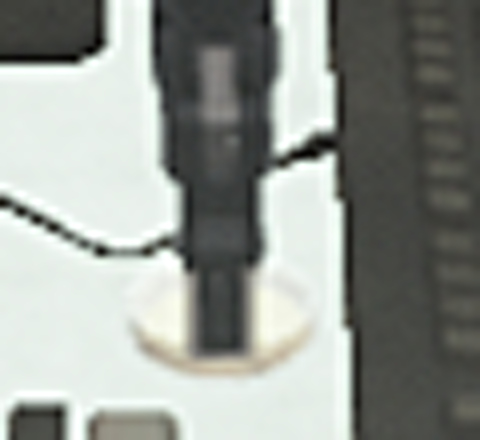

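The tips are at the lid's rim (row 244.4): they stand behind the TCP at this opening, so I was gripping too high. I'll open, go lower and close again.

Call:
jog_arm --commands '[{"x": 0, "y": 0, "z": -0.2, "twist": 0}, {"x": 0, "y": 0, "z": 0, "twist": 0}, {"x": 0, "y": 0, "z": 0, "twist": 0}]' --gripper 72

```text
t: 6.68
eef_pos: [0.5446, -0.0489, 0.0089]
orientation: [0.001, 1.0, -0.0, 0.0]
contact_force: [-0.3, 0.8, -0.9]
gripper_width: 0.0719
grip_force: 0.0
```

Call:
jog_arm --commands '[{"x": 0, "y": 0, "z": 0.2, "twist": 0}, {"x": 0, "y": 0, "z": 0.2, "twist": 0}, {"x": 0, "y": 0, "z": 0.1, "twist": 0}, {"x": 0, "y": 0, "z": 0, "twist": 0}]' --gripper 68

```text
t: 7.02
eef_pos: [0.5436, -0.0487, -0.0076]
orientation: [0.001, 1.0, 0.0, -0.001]
contact_force: [0.5, 0.4, 0.4]
gripper_width: 0.0681
grip_force: 0.0
```

Call:
jog_arm --commands '[{"x": 0, "y": 0, "z": 0.05, "twist": 0}, {"x": 0, "y": 0, "z": 0.05, "twist": 0}, {"x": 0, "y": 0, "z": 0, "twist": 0}]' --gripper 65

```text
t: 7.27
eef_pos: [0.5443, -0.0488, -0.0096]
orientation: [0.001, 1.0, 0.0, -0.0]
contact_force: [-0.5, 1.0, -0.2]
gripper_width: 0.0649
grip_force: 0.0
```

Call:
jog_arm --commands '[{"x": 0, "y": 0, "z": 0, "twist": 0}, {"x": 0, "y": 0, "z": 0, "twist": 0}, {"x": 0, "y": 0, "z": 0, "twist": 0}, {"x": 0, "y": 0, "z": 0, "twist": 0}]' --gripper 57

```text
t: 7.6
eef_pos: [0.5444, -0.0488, -0.0092]
orientation: [0.001, 1.0, 0.0, 0.0]
contact_force: [-2.4, 0.4, 5.6]
gripper_width: 0.0592
grip_force: 27.0
```

Call:
jog_arm --commands '[{"x": 0, "y": 0, "z": -0.2, "twist": 0}, {"x": 0, "y": 0, "z": -0.7, "twist": 0}, {"x": 0, "y": 0, "z": -0.8, "twist": 0}, {"x": 0, "y": 0, "z": -0.8, "twist": 0}, {"x": 0, "y": 0, "z": 0, "twist": 0}]'

```text
t: 8.02
eef_pos: [0.5464, -0.0493, 0.0698]
orientation: [0.001, 1.0, -0.001, 0.003]
contact_force: [0.1, -0.4, -0.1]
gripper_width: 0.0591
grip_force: 27.2
```

Call:
jog_arm --commands '[{"x": 0.1, "y": 0.4, "z": 0, "twist": 0}, {"x": 0.25, "y": 0.8, "z": 0, "twist": 0}, {"x": 0.3, "y": 0.9, "z": 0, "twist": 0}, {"x": 0.3, "y": 0.9, "z": 0, "twist": 0}, {"x": 0.3, "y": 0.9, "z": 0, "twist": 0}, {"x": 0.3, "y": 0.9, "z": 0, "twist": 0}, {"x": 0.3, "y": 0.9, "z": 0, "twist": 0}, {"x": 0.3, "y": 0.9, "z": 0, "twist": 0}, {"x": 0.3, "y": 0.8, "z": 0, "twist": 0}, {"x": 0.18, "y": 0.4, "z": 0, "twist": 0}]'

```text
t: 8.85
eef_pos: [0.4639, 0.1879, 0.0649]
orientation: [0.0, 1.0, 0.0, -0.001]
contact_force: [-0.0, -0.0, -1.2]
gripper_width: 0.0593
grip_force: 27.2
```

```bash
python3 - <<'E'
from h import *
s=r.grab_frame("side")[:,:,::-1];t=r.grab_frame("top")[:,:,::-1]
q=r.get_state();p=q["eef_pos"];print(p,q["contact_force"],q["gripper_width"])
print(proj("side",[p,[.4645,.1855,.01]]),proj("top",[p,[.4645,.1855,.01]]))
A=cv2.resize(s[240:330,280:390],None,fx=4.5,fy=4.5,interpolation=2);B=cv2.resize(t[200:305,235:310],None,fx=4,fy=4,interpolation=2)
h=max(A.shape[0],B.shape[0]);f=lambda i:cv2.copyMakeBorder(i,0,h-i.shape[0],0,0,0)
o=np.hstack([f(A),f(B)]);print(o.shape);cv2.imwrite("pics/d5.png",o)
E
```

```text
[0.46413902 0.18721959 0.064954  ] [-0.28623364  0.19809677 -0.65871711] 0.05910477113625309
[[338.83248429 273.4474703 ]
 [337.75902463 294.15943639]] [[271.46139443 258.13276263]
 [275.24781442 262.27487018]]
(420, 795, 3)
```

View pics/d5.png

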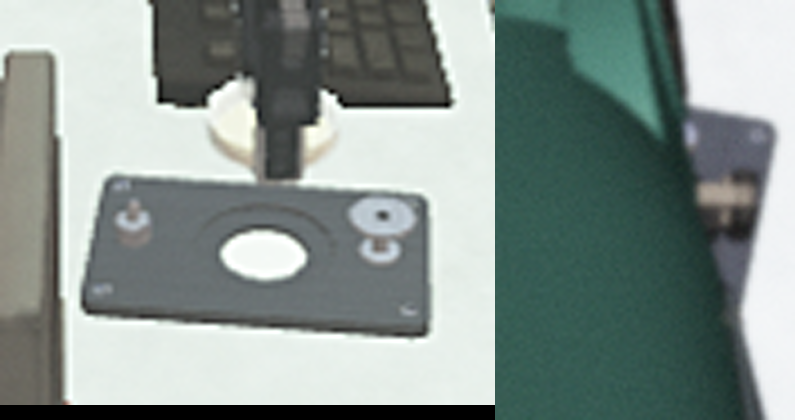

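The side crop shows the dish held level. Its centre is near column 340 against 338.4 for the recess hole, with the fingers near column 342, so I'll measure that offset numerically in a settled frame.

```bash
python3 - <<'E'
from h import *
s=r.grab_frame("side").astype(int)
p=r.get_state()["eef_pos"];print(p)
q=s[:,:,0]-s[:,:,2]; g=s.sum(2)/3
for v in (262,264,266,268,270,272):
    c=np.where(q[v,322:362]>6)[0]+322
    print(v,c.min() if len(c) else 0,c.max() if len(c) else 0,"dark",(np.where(g[v,325:358]<90)[0]+325)[[0,-1]] if (g[v,325:358]<90).any() else 0)
m=(q[255:282,322:362]>6).astype(np.uint8)
cs=np.vstack(cv2.findContours(m,0,1)[0])[:,0]+[322,255]
print(cv2.boundingRect(cs),cv2.minEnclosingCircle(cs))
for x in (.460,.464,.468): print(x,proj("side",[[x,p[1],p[2]+.016]]),plane("side",[[338.4,296.3]],.005))
print("rows",[list(g[v,322:362].astype(int)) for v in (268,)])
E
```

```text
[0.46486681 0.18613648 0.06502354]
262 333 333 dark [325 357]
264 330 335 dark [337 350]
266 328 351 dark [337 349]
268 327 352 dark [339 345]
270 327 354 dark [339 345]
272 328 353 dark [339 345]
(324, 255, 38, 25) ((342.5, 261.5), 18.560810089111328)
0.46 [[341.04898596 266.62145781]] [[0.46309267 0.18652196 0.005     ]]
0.464 [[339.08998272 266.68771032]] [[0.46309267 0.18652196 0.005     ]]
0.468 [[337.13002267 266.75395113]] [[0.46309267 0.18652196 0.005     ]]
rows [[np.int64(233), np.int64(233), np.int64(234), np.int64(223), np.int64(195), np.int64(221), np.int64(243), np.int64(240), np.int64(238), np.int64(238), np.int64(238), np.int64(239), np.int64(241), np.int64(240), np.int64(191), np.int64(120), np.int64(105), np.int64(62), np.int64(62), np.int64(66), np.int64(67), np.int64(63), np.int64(63), np.int64(60), np.int64(91), np.int64(153), np.int64(213), np.int64(239), np.int64(241), np.int64(243), np.int64(238), np.int64(236), np.int64(231), np.int64(227), np.int64(236), np.int64(235), np.int64(234), np.int64(234), np.int64(234), np.int64(235)]]
```

Call:
jog_arm --commands '[{"x": -0.065, "y": -0.06, "z": 0, "twist": 0}, {"x": 0, "y": 0, "z": 0.6, "twist": 0}, {"x": 0, "y": 0, "z": 0.6, "twist": 0}, {"x": 0, "y": 0, "z": 0.5, "twist": 0}, {"x": 0, "y": 0, "z": 0.2, "twist": 0}, {"x": 0, "y": 0, "z": 0, "twist": 0}, {"x": 0, "y": 0, "z": 0, "twist": 0}]'

```text
t: 9.58
eef_pos: [0.4682, 0.183, 0.0088]
orientation: [0.001, 1.0, -0.0, -0.0]
contact_force: [-0.2, -0.1, 0.6]
gripper_width: 0.0588
grip_force: 27.2
```

```bash
python3 - <<'E'
from h import *
s=r.grab_frame("side").astype(int);t=r.grab_frame("top").astype(int)
q=r.get_state();p=q["eef_pos"];print(p,q["contact_force"])
g=s.sum(2)/3
v0=int(proj("side",[p+[0,0,.016]])[0,1]);print(v0)
for v in range(v0-4,v0+9,2): print(v,g[v,318:362].astype(int).tolist())
cv2.imwrite("pics/raw6.png",s[:,:,::-1]); cv2.imwrite("pics/raw6t.png",t[:,:,::-1])
E
```

```text
[0.46851066 0.18335665 0.00932955] [0.0102399  0.66269168 0.53903493]
287
283 [112, 114, 112, 109, 105, 135, 198, 230, 229, 222, 215, 218, 234, 247, 201, 68, 59, 64, 65, 70, 75, 78, 76, 77, 77, 72, 63, 60, 62, 161, 225, 212, 179, 117, 99, 103, 105, 105, 102, 101, 99, 97, 89, 108]
285 [112, 111, 114, 110, 111, 174, 232, 225, 221, 230, 238, 241, 241, 247, 220, 60, 54, 62, 64, 75, 84, 81, 83, 81, 84, 83, 73, 59, 73, 161, 214, 214, 217, 185, 130, 104, 109, 111, 108, 100, 133, 176, 196, 202]
287 [109, 110, 111, 109, 100, 160, 223, 229, 236, 239, 239, 238, 239, 242, 242, 166, 57, 60, 68, 78, 80, 80, 81, 79, 81, 80, 72, 60, 42, 191, 247, 215, 213, 196, 127, 107, 111, 112, 106, 145, 193, 201, 194, 197]
289 [112, 112, 110, 110, 107, 119, 178, 239, 245, 240, 239, 238, 239, 241, 242, 182, 61, 58, 67, 63, 68, 66, 67, 66, 64, 59, 49, 35, 124, 228, 249, 241, 218, 159, 109, 109, 115, 115, 110, 113, 158, 200, 200, 199]
291 [112, 111, 113, 111, 109, 116, 140, 176, 213, 238, 244, 240, 240, 242, 240, 191, 128, 109, 60, 65, 73, 77, 65, 65, 73, 108, 207, 250, 244, 244, 242, 228, 181, 130, 92, 103, 112, 113, 111, 110, 106, 114, 142, 177]
293 [110, 110, 109, 110, 105, 101, 123, 155, 162, 170, 192, 214, 223, 237, 240, 195, 136, 115, 57, 66, 67, 72, 68, 61, 86, 133, 216, 236, 217, 218, 205, 196, 166, 116, 107, 105, 103, 114, 114, 111, 112, 107, 122, 169]
295 [110, 111, 109, 110, 109, 109, 107, 109, 138, 170, 172, 167, 178, 194, 172, 126, 139, 119, 60, 67, 70, 71, 67, 61, 95, 136, 176, 195, 195, 199, 173, 136, 109, 109, 115, 108, 109, 112, 112, 112, 109, 127, 176, 205][ WARN:0@0.720] global loadsave.cpp:1063 imwrite_ Unsupported depth image for selected encoder is fallbacked to CV_8U.
```

```bash
python3 - <<'E'
from h import *
s=cv2.imread("pics/raw6.png");t=cv2.imread("pics/raw6t.png")
# dish = bright or finger inside convex hull of bright blob on dark insert
m=(cv2.cvtColor(s,6)[276:302,319:356]>140).astype(np.uint8)
n,l,st,c=cv2.connectedComponentsWithStats(m)
pts=np.argwhere(np.isin(l,[i for i in range(1,n) if st[i][4]>15]))[:,::-1]+[319,276]
print([ (c[i].round(1)+[319,276],st[i]) for i in range(1,n) if st[i][4]>15])
h=cv2.convexHull(pts.astype(np.int32));x,y,w,hh=cv2.boundingRect(h);print(x,y,w,hh)
print("front bottom row",y+hh, "expect for dish bottom at seat y:",proj("side",[[.4637,.1865+.03,.018],[.4637,.1865,.025]]))
print(plane("side",[[x+w/2-.5,286.5]],.025))
E
```

```text
[(array([327.8, 286. ]), array([  0,   0,  15,  25, 223], dtype=int32)), (array([348.6, 286.8]), array([ 24,   0,  13,  26, 151], dtype=int32))]
319 276 37 26
front bottom row 302 expect for dish bottom at seat y: [[339.87081181 300.42495422]
 [338.40601193 288.77940817]]
[[0.46581594 0.17848389 0.025     ]]
```

```bash
python3 - <<'E'
from h import *
s=cv2.imread("pics/raw6.png");g=cv2.cvtColor(s,6);o=cv2.cvtColor(cv2.imread("pics/side0.png"),6)
for v in range(276,308): print(v,g[v,324:352:3].tolist(),"|",o[v,324:352:3].tolist())
E
```

```text
276 [237, 236, 175, 71, 67, 74, 78, 63, 210, 236] | [232, 231, 232, 233, 234, 232, 233, 233, 233, 232]
277 [236, 235, 167, 73, 67, 79, 79, 63, 231, 236] | [232, 231, 232, 233, 233, 232, 233, 234, 233, 232]
278 [240, 237, 210, 93, 67, 72, 77, 64, 234, 237] | [236, 236, 233, 234, 233, 232, 233, 233, 232, 232]
279 [229, 242, 227, 99, 65, 67, 69, 63, 232, 238] | [226, 236, 244, 245, 240, 236, 235, 236, 235, 234]
280 [135, 223, 222, 101, 66, 66, 65, 61, 255, 246] | [139, 146, 164, 176, 199, 226, 237, 247, 246, 244]
281 [108, 217, 219, 99, 65, 67, 65, 65, 247, 208] | [98, 98, 101, 106, 122, 139, 146, 158, 177, 205]
282 [158, 226, 215, 106, 66, 67, 69, 63, 229, 115] | [106, 106, 105, 106, 102, 100, 99, 97, 108, 123]
283 [200, 224, 237, 69, 66, 79, 78, 60, 227, 117] | [108, 108, 108, 108, 106, 106, 108, 106, 105, 105]
284 [225, 217, 245, 44, 68, 80, 80, 60, 221, 169] | [110, 109, 108, 110, 110, 109, 110, 109, 108, 107]
285 [234, 234, 244, 60, 65, 82, 84, 60, 216, 186] | [110, 110, 110, 110, 96, 97, 105, 110, 109, 108]
286 [232, 243, 242, 153, 68, 81, 81, 62, 237, 198] | [105, 107, 103, 97, 1
[... 1530 characters left out ...]
] | [110, 107, 102, 122, 202, 246, 209, 109, 106, 107]
302 [114, 111, 112, 108, 119, 117, 118, 105, 109, 111] | [109, 108, 109, 98, 114, 144, 117, 100, 107, 111]
303 [108, 109, 109, 113, 111, 110, 111, 111, 114, 114] | [106, 105, 108, 107, 101, 99, 103, 109, 110, 113]
304 [110, 112, 110, 111, 111, 111, 113, 112, 111, 114] | [108, 107, 107, 107, 108, 107, 109, 110, 109, 110]
305 [111, 111, 110, 112, 114, 111, 113, 112, 113, 111] | [106, 111, 107, 108, 107, 108, 110, 110, 107, 107]
306 [111, 113, 111, 113, 110, 111, 110, 111, 113, 113] | [108, 108, 109, 110, 108, 108, 108, 108, 110, 111]
307 [113, 114, 112, 112, 112, 110, 112, 114, 112, 114] | [109, 110, 111, 109, 109, 110, 109, 111, 110, 111]
```

```bash
python3 - <<'E'
from h import *
t=cv2.imread("pics/raw6t.png");g=cv2.cvtColor(t,6);o=cv2.cvtColor(cv2.imread("pics/top0.png"),6)
p=np.array([.4685,.1834,.0093])
print(proj("top",[p,p+[0,-.03,.009+.0145],p+[0,-.03,.009],p+[0,-.044,.02],[.4653,.1842-.0325,.01]]).round(1))
for v in range(244,280,2): print(v,g[v,274:310].tolist())
E
```

```text
[[276.3 260.5]
 [289.1 259. ]
 [289.7 260.2]
 [295.8 259.5]
 [290.8 262.3]]
244 [62, 61, 58, 61, 57, 57, 59, 57, 52, 51, 49, 44, 46, 44, 43, 45, 64, 82, 96, 96, 93, 101, 97, 96, 98, 96, 93, 94, 111, 167, 226, 239, 241, 243, 243, 243]
246 [61, 63, 57, 58, 63, 55, 61, 57, 53, 54, 49, 50, 45, 46, 50, 46, 55, 79, 90, 97, 93, 96, 95, 97, 91, 74, 63, 71, 80, 114, 163, 209, 235, 242, 242, 241]
248 [61, 62, 62, 61, 60, 60, 59, 56, 55, 56, 52, 53, 49, 48, 43, 43, 47, 64, 89, 109, 111, 114, 118, 126, 118, 91, 70, 78, 85, 85, 125, 196, 233, 242, 242, 243]
250 [60, 63, 58, 63, 60, 61, 59, 57, 58, 56, 51, 52, 47, 50, 48, 46, 47, 59, 99, 139, 155, 157, 155, 161, 157, 147, 135, 133, 139, 132, 145, 200, 233, 242, 243, 243]
252 [62, 67, 60, 62, 61, 58, 56, 59, 57, 55, 57, 50, 50, 49, 49, 46, 44, 48, 73, 113, 142, 156, 159, 160, 159, 157, 143, 143, 144, 132, 147, 200, 233, 240, 242, 243]
254 [63, 62, 61, 60, 58, 59, 60, 57, 59, 57, 54, 52, 55, 50, 52, 48, 48, 47, 46, 66, 89, 95, 106, 110, 110, 103, 96, 100, 98, 101, 148, 214, 237, 242, 243, 242]
256 [63, 66, 60, 60, 64, 62, 64, 60, 62, 58, 55, 57, 55,
[... 1143 characters left out ...]
 43, 50, 67, 97, 160, 228, 240, 242, 243, 242, 244, 243, 243, 244]
272 [65, 59, 68, 65, 63, 58, 65, 65, 64, 58, 58, 61, 56, 57, 55, 53, 53, 51, 49, 47, 50, 45, 47, 46, 60, 77, 131, 204, 235, 243, 243, 243, 244, 244, 245, 244]
274 [65, 63, 64, 64, 61, 62, 62, 62, 62, 63, 57, 59, 57, 56, 56, 55, 50, 51, 51, 47, 45, 47, 44, 47, 50, 70, 106, 174, 229, 243, 245, 244, 244, 245, 244, 244]
276 [63, 65, 64, 64, 65, 62, 63, 61, 58, 57, 59, 57, 60, 61, 55, 53, 55, 53, 47, 50, 46, 47, 45, 42, 49, 63, 84, 143, 215, 239, 244, 244, 245, 244, 244, 244]
278 [67, 63, 61, 68, 62, 66, 64, 62, 58, 59, 57, 59, 59, 57, 54, 51, 53, 46, 54, 50, 48, 45, 43, 42, 43, 60, 73, 105, 176, 230, 242, 244, 244, 243, 244, 243]
```

Call:
jog_arm --commands '[{"x": 0.065, "y": 0.1, "z": 0, "twist": 0}, {"x": 0, "y": 0, "z": 0.1, "twist": 0}, {"x": 0, "y": 0, "z": 0.05, "twist": 0}, {"x": 0, "y": 0, "z": 0.05, "twist": 0}, {"x": 0, "y": 0, "z": 0, "twist": 0}]'

```text
t: 10.1
eef_pos: [0.4657, 0.1866, 0.0023]
orientation: [0.001, 1.0, -0.0, -0.0]
contact_force: [0.7, -0.7, -0.8]
gripper_width: 0.059
grip_force: 27.2
```

Call:
jog_arm --commands '[{"x": 0, "y": 0, "z": 0.03, "twist": 0}, {"x": 0, "y": 0, "z": 0.03, "twist": 0}, {"x": 0, "y": 0, "z": 0, "twist": 0}]'

```text
t: 10.35
eef_pos: [0.4659, 0.1865, 0.0006]
orientation: [0.001, 1.0, -0.0, -0.0]
contact_force: [-0.6, 0.4, -1.1]
gripper_width: 0.0592
grip_force: 27.2
```

Call:
jog_arm --commands '[{"x": 0, "y": 0, "z": 0.03, "twist": 0}, {"x": 0, "y": 0, "z": 0.03, "twist": 0}, {"x": 0, "y": 0, "z": 0, "twist": 0}]'

```text
t: 10.6
eef_pos: [0.466, 0.1866, -0.0001]
orientation: [0.001, 1.0, 0.0, 0.0]
contact_force: [-4.5, -2.0, 21.5]
gripper_width: 0.0591
grip_force: 38.7
```

Call:
jog_arm --commands '[{"x": 0, "y": 0, "z": 0.03, "twist": 0}, {"x": 0, "y": 0, "z": 0, "twist": 0}]'

```text
t: 10.77
eef_pos: [0.4661, 0.1866, -0.0002]
orientation: [0.001, 1.0, 0.0, 0.001]
contact_force: [-10.8, -4.0, 38.2]
gripper_width: 0.0593
grip_force: 48.5
```

Call:
jog_arm --commands '[{"x": 0, "y": 0, "z": -0.07, "twist": 0}, {"x": 0, "y": 0, "z": 0, "twist": 0}]'

```text
t: 10.93
eef_pos: [0.4662, 0.1866, 0.0007]
orientation: [0.001, 1.0, 0.0, 0.0]
contact_force: [-0.1, -0.3, -0.5]
gripper_width: 0.0587
grip_force: 27.2
```

```bash
python3 - <<'E'
from h import *
s=r.grab_frame("side")[:,:,::-1].copy();q=r.get_state();print(q["eef_pos"],q["contact_force"],q["moment"])
cv2.imwrite("pics/raw7.png",s);g=cv2.cvtColor(s,6)
for v in range(284,308): print(v,g[v,320:358].tolist())
E
```

```text
[4.66043138e-01 1.86542059e-01 3.43054487e-04] [ 0.42851948 -0.43096589 -0.7739487 ] [-0.02995634  0.00309924 -0.05018914]
284 [110, 112, 111, 113, 108, 104, 117, 171, 207, 220, 229, 223, 224, 193, 101, 58, 60, 66, 66, 65, 68, 65, 66, 66, 65, 64, 66, 61, 101, 123, 103, 105, 109, 111, 108, 110, 110, 109]
285 [115, 113, 112, 112, 105, 120, 173, 214, 223, 224, 224, 220, 220, 189, 102, 55, 64, 69, 64, 66, 66, 67, 66, 68, 68, 68, 65, 57, 120, 188, 170, 113, 106, 110, 111, 111, 109, 103]
286 [109, 110, 109, 106, 108, 160, 216, 231, 228, 221, 220, 213, 207, 182, 105, 58, 64, 67, 65, 65, 67, 66, 64, 65, 69, 68, 64, 54, 123, 199, 213, 160, 101, 109, 111, 110, 109, 136]
287 [110, 112, 107, 103, 133, 200, 234, 230, 222, 214, 217, 237, 249, 222, 112, 55, 65, 68, 68, 74, 75, 77, 79, 77, 74, 66, 62, 51, 151, 223, 221, 188, 124, 107, 112, 111, 108, 145]
288 [110, 112, 107, 102, 155, 224, 232, 223, 216, 230, 242, 245, 253, 225, 70, 57, 63, 63, 71, 78, 80, 78, 80, 79, 76, 67, 62, 52, 157, 224, 222, 217, 163, 100, 108, 112, 108, 133]
289 [112, 112, 108, 110, 172, 232, 228, 222, 234, 242, 244, 244, 251
[... 2789 characters left out ...]
, 127, 145, 110, 51, 60, 60, 59, 59, 62, 109, 136, 118, 109, 112, 112, 114, 114, 113, 112, 113, 113, 114, 115, 117]
305 [109, 111, 110, 111, 109, 112, 110, 111, 111, 111, 111, 111, 111, 109, 119, 138, 143, 135, 136, 136, 131, 130, 129, 133, 125, 112, 111, 111, 112, 113, 111, 111, 113, 112, 112, 114, 113, 112]
306 [112, 111, 112, 111, 112, 112, 111, 113, 113, 111, 113, 111, 113, 111, 115, 116, 119, 119, 121, 119, 117, 119, 119, 115, 111, 112, 114, 112, 112, 114, 113, 112, 113, 114, 113, 113, 113, 113]
307 [111, 110, 112, 111, 111, 110, 112, 112, 111, 112, 114, 114, 111, 111, 110, 113, 112, 110, 110, 111, 110, 112, 113, 113, 113, 113, 114, 114, 114, 115, 112, 113, 114, 112, 113, 114, 112, 112]
```

Call:
jog_arm --commands '[{"x": 0, "y": 0.08, "z": 0, "twist": 0}, {"x": 0, "y": 0, "z": 0, "twist": 0}]'

```text
t: 11.15
eef_pos: [0.466, 0.1883, 0.0003]
orientation: [0.001, 1.0, -0.001, 0.0]
contact_force: [-0.7, -2.4, 13.0]
gripper_width: 0.0589
grip_force: 28.4
```

Call:
jog_arm --commands '[{"x": 0, "y": 0, "z": 0, "twist": 0}, {"x": 0, "y": 0, "z": 0, "twist": 0}, {"x": 0, "y": 0, "z": -0.06, "twist": 0}, {"x": 0, "y": 0, "z": -0.06, "twist": 0}, {"x": 0, "y": 0, "z": 0, "twist": 0}]' --gripper 65

```text
t: 11.57
eef_pos: [0.466, 0.189, 0.004]
orientation: [0.001, 1.0, 0.0, 0.0]
contact_force: [0.2, 0.1, -0.4]
gripper_width: 0.065
grip_force: 0.0
```

```bash
python3 - <<'E'
from h import *
s=r.grab_frame("side")[:,:,::-1].copy();q=r.get_state();print(q["eef_pos"],q["contact_force"],q["moment"])
cv2.imwrite("pics/raw8.png",s);g=cv2.cvtColor(s,6)
for v in range(284,309): print(v,g[v,320:358].tolist())
E
```

```text
[0.46602238 0.18899215 0.00393606] [-0.01882684 -0.43667926 -0.88231328] [-0.01887051  0.02316633 -0.03756145]
284 [110, 112, 112, 111, 112, 112, 108, 104, 120, 163, 197, 205, 202, 213, 175, 51, 64, 65, 67, 68, 67, 68, 65, 68, 67, 65, 68, 66, 66, 93, 112, 108, 108, 108, 108, 110, 108, 106]
285 [111, 113, 111, 112, 111, 107, 110, 138, 181, 214, 228, 229, 228, 240, 194, 48, 61, 68, 66, 67, 67, 65, 67, 66, 67, 67, 66, 63, 79, 100, 107, 109, 107, 112, 110, 112, 111, 102]
286 [109, 110, 112, 109, 104, 106, 155, 206, 225, 232, 228, 223, 224, 235, 192, 49, 62, 66, 68, 70, 70, 74, 73, 75, 76, 71, 68, 60, 94, 150, 154, 114, 106, 111, 112, 112, 108, 135]
287 [111, 110, 111, 109, 100, 147, 210, 227, 227, 226, 224, 220, 223, 218, 163, 59, 62, 66, 69, 77, 77, 77, 80, 80, 79, 73, 64, 59, 94, 176, 212, 168, 115, 108, 110, 112, 107, 145]
288 [111, 109, 110, 107, 132, 192, 229, 229, 224, 221, 218, 223, 231, 209, 120, 59, 62, 66, 71, 78, 79, 78, 80, 80, 80, 74, 63, 58, 119, 199, 225, 199, 141, 102, 109, 112, 107, 132]
289 [113, 111, 109, 103, 142, 209, 232, 228, 221, 221, 233, 242, 247, 225, 101, 49, 
[... 2967 characters left out ...]
 126, 135, 130, 130, 131, 132, 132, 128, 123, 125, 113, 111, 112, 111, 112, 112, 111, 111, 112, 112, 111, 113, 111]
306 [111, 112, 112, 112, 111, 112, 109, 113, 112, 113, 113, 112, 112, 113, 111, 112, 116, 117, 119, 116, 119, 119, 119, 116, 113, 112, 111, 112, 113, 112, 114, 112, 113, 115, 112, 113, 112, 113]
307 [111, 111, 113, 109, 112, 112, 110, 112, 113, 113, 112, 112, 112, 113, 111, 112, 110, 113, 111, 111, 112, 112, 114, 111, 113, 116, 111, 113, 114, 115, 114, 113, 114, 113, 112, 111, 112, 114]
308 [110, 114, 112, 113, 113, 114, 113, 114, 114, 112, 112, 111, 111, 112, 114, 111, 110, 110, 112, 113, 111, 111, 112, 111, 111, 113, 111, 113, 111, 112, 112, 113, 116, 114, 114, 114, 115, 115]
```

The dish seems to rest on the recess rim with its robot side slightly lower. I'll regrip here, higher up, and ease it towards -x with light downward pressure.

Call:
jog_arm --commands '[{"x": 0, "y": 0, "z": 0, "twist": 0}, {"x": 0, "y": 0, "z": 0, "twist": 0}, {"x": 0, "y": 0, "z": 0, "twist": 0}]' --gripper 57 --force 22

```text
t: 11.87
eef_pos: [0.466, 0.1889, 0.0041]
orientation: [0.001, 1.0, -0.0, 0.0]
contact_force: [-2.3, -1.1, 7.9]
gripper_width: 0.0588
grip_force: 21.9
```

Call:
jog_arm --commands '[{"x": 0.05, "y": 0, "z": 0, "twist": 0}, {"x": 0, "y": 0, "z": 0, "twist": 0}]'

```text
t: 12.03
eef_pos: [0.4657, 0.1889, 0.0043]
orientation: [0.001, 1.0, -0.0, 0.001]
contact_force: [4.1, -2.1, 3.8]
gripper_width: 0.0591
grip_force: 23.1
```

Call:
jog_arm --commands '[{"x": 0.05, "y": 0, "z": 0, "twist": 0}, {"x": 0, "y": 0, "z": 0, "twist": 0}, {"x": 0, "y": 0, "z": 0, "twist": 0}]'

```text
t: 12.28
eef_pos: [0.4652, 0.189, 0.0045]
orientation: [0.001, 1.0, -0.0, 0.002]
contact_force: [8.3, -2.2, 2.9]
gripper_width: 0.0593
grip_force: 23.2
```

Call:
jog_arm --commands '[{"x": -0.1, "y": 0, "z": 0, "twist": 0}, {"x": 0, "y": 0, "z": 0, "twist": 0}]'

```text
t: 12.45
eef_pos: [0.4662, 0.1889, 0.0041]
orientation: [0.001, 1.0, 0.0, 0.0]
contact_force: [-0.6, -1.5, 10.6]
gripper_width: 0.0596
grip_force: 24.5
```

Call:
jog_arm --commands '[{"x": -0.06, "y": 0, "z": 0, "twist": 0}, {"x": 0, "y": 0, "z": 0, "twist": 0}]'

```text
t: 12.62
eef_pos: [0.4667, 0.1889, 0.004]
orientation: [0.001, 1.0, 0.0, -0.001]
contact_force: [-6.7, -1.4, 16.4]
gripper_width: 0.0587
grip_force: 25.0
```

Call:
jog_arm --commands '[{"x": 0.03, "y": -0.07, "z": 0, "twist": 0}, {"x": 0, "y": 0, "z": 0, "twist": 0}]'

```text
t: 12.78
eef_pos: [0.4667, 0.1872, 0.0041]
orientation: [0.001, 1.0, 0.001, 0.0]
contact_force: [-0.7, 3.4, 8.6]
gripper_width: 0.0589
grip_force: 24.3
```

Call:
jog_arm --commands '[{"x": 0, "y": -0.05, "z": 0, "twist": 0}, {"x": 0, "y": 0, "z": 0, "twist": 0}]'

```text
t: 12.95
eef_pos: [0.467, 0.1858, 0.0041]
orientation: [0.001, 1.0, 0.001, 0.0]
contact_force: [-0.7, 4.0, 8.2]
gripper_width: 0.0589
grip_force: 24.3
```

Call:
jog_arm --commands '[{"x": 0, "y": 0, "z": 0, "twist": 0}, {"x": 0, "y": 0, "z": 0, "twist": 0}, {"x": 0, "y": 0, "z": -0.4, "twist": 0}, {"x": 0, "y": 0, "z": -0.8, "twist": 0}, {"x": 0, "y": 0, "z": -0.8, "twist": 0}, {"x": 0, "y": 0, "z": 0, "twist": 0}]' --gripper 72

```text
t: 13.45
eef_pos: [0.4684, 0.1857, 0.0671]
orientation: [0.001, 1.0, 0.0, 0.002]
contact_force: [0.7, -0.5, 1.0]
gripper_width: 0.0719
grip_force: 0.0
```

```bash
python3 - <<'E'
from h import *
s=r.grab_frame("side")[:,:,::-1].copy();q=r.get_state();print(q["eef_pos"],q["contact_force"],q["moment"])
cv2.imwrite("pics/raw9.png",s);t=r.grab_frame("top")[:,:,::-1].copy()
cv2.imwrite("pics/e1.png",cv2.resize(s[262:325,295:385],None,fx=8.8,fy=8.8,interpolation=2))
E
```

```text
[0.46783213 0.18555793 0.06530385] [-0.11924717 -0.01340904 -0.16521416] [ 0.08039126 -0.01949591 -0.01400966]
```

View pics/e1.png

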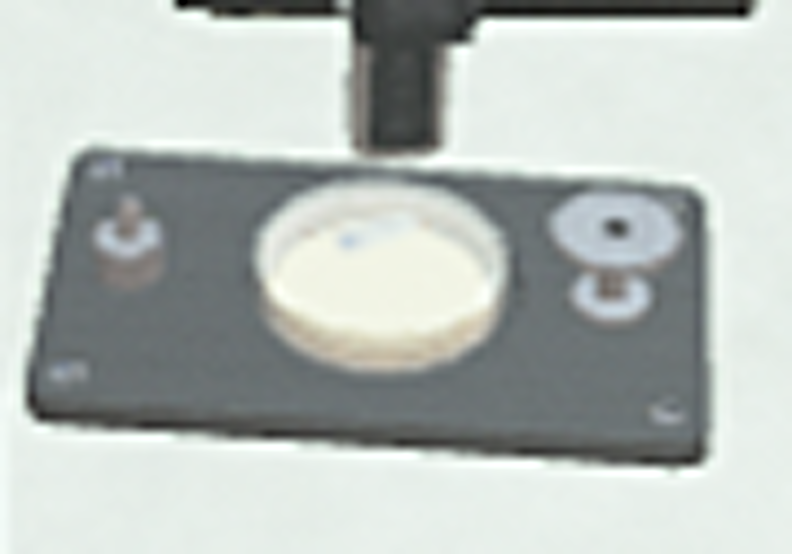

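The crop shows the dish level in the insert, its hull spanning rows 282.5 to 304.3 and centred on column 338.4. The lower wall looks clipped, as if by the recess lip. I'll compare its visible height with the earlier held frame.

```bash
python3 - <<'E'
from h import *
a=cv2.cvtColor(cv2.imread("pics/raw7.png"),6).astype(float);b=cv2.cvtColor(cv2.imread("pics/raw9.png"),6).astype(float)
def ext(g,c,lo,hi,th=140):
    col=g[lo:hi,c];i=np.where(col>th)[0]
    if len(i)==0:return None
    f,l=i[0],i[-1]
    u=lambda k,s:(th-col[k])/(col[k+s]-col[k]) if 0<=k+s<len(col) and col[k+s]!=col[k] else 0
    return round(lo+f-u(f,-1),2),round(lo+l+u(l,1),2)
for c in (325,326,327,328,329,330,331,332,346,347,348,349,350,351): print(c,"held",ext(a,c,282,309),"now",ext(b,c,282,309))
for v in range(286,303,2):
    i=np.where(b[v,318:360]>140)[0]+318; i=i[i<356]; print(v,i.min(),i.max(),(i.min()+i.max())/2)
E
```

```text
325 held (np.float64(285.5), np.float64(296.23)) now (np.float64(286.28), np.float64(298.14))
326 held (np.float64(284.41), np.float64(297.83)) now (np.float64(285.36), np.float64(299.46))
327 held (np.float64(283.38), np.float64(298.97)) now (np.float64(284.42), np.float64(300.45))
328 held (np.float64(283.0), np.float64(299.79)) now (np.float64(283.62), np.float64(301.2))
329 held (np.float64(282.45), np.float64(300.57)) now (np.float64(283.31), np.float64(301.73))
330 held (np.float64(282.0), np.float64(301.12)) now (np.float64(282.82), np.float64(302.27))
331 held (np.int64(282), np.float64(301.67)) now (np.float64(282.55), np.float64(302.69))
332 held (np.int64(282), np.float64(302.03)) now (np.float64(282.3), np.float64(302.91))
346 held (np.float64(294.08), np.float64(301.69)) now (np.float64(283.43), np.float64(302.65))
347 held (np.float64(293.72), np.float64(301.06)) now (np.float64(283.89), np.float64(301.9))
348 held (np.float64(286.61), np.float64(300.73)) now (np.float64(284.47), np.float64(301.35))
349 held (np.float64(284.26), np.float64(299.95)) now (np.float64(285.32), np.float64(300.7))
350 held (np.float64(284.55), np.float64(298.96)) now (np.float64(286.33), np.float64(299.73))
351 held (np.float64(285.57), np.float64(297.86)) now (np.float64(287.27), np.float64(298.04))
286 326 349 337.5
288 324 351 337.5
290 324 352 338.0
292 324 352 338.0
294 325 352 338.5
296 325 351 338.0
298 325 351 338.0
300 327 349 338.0
302 330 346 338.0
```

The dish now shows about 1.1 px lower than when held, which is about 2.5 mm of drop, and its column matches the hole. It is seated. In the robot frame the seat is about (0.467, 0.187), and correcting both cameras by that puts the grip at about (0.452, 0.3545) with yaw about -6.4°. I'll go there.

Call:
jog_arm --commands '[{"x": 0.05, "y": 0.5, "z": 0, "twist": 0.5}, {"x": 0.07, "y": 0.9, "z": 0, "twist": 0.5}, {"x": 0.07, "y": 0.9, "z": 0, "twist": 0}, {"x": 0.07, "y": 0.9, "z": 0, "twist": 0}, {"x": 0.07, "y": 0.9, "z": 0, "twist": 0}, {"x": 0.07, "y": 0.9, "z": 0, "twist": 0}, {"x": 0.05, "y": 0.5, "z": 0, "twist": 0}, {"x": 0, "y": 0, "z": 0, "twist": 0}]' --gripper 30

```text
t: 14.22
eef_pos: [0.4673, 0.3528, 0.0624]
orientation: [0.052, 0.999, -0.0, -0.001]
contact_force: [-0.6, 0.0, 0.1]
gripper_width: 0.0298
grip_force: 0.0
```

```bash
python3 - <<'E'
from h import *
s=r.grab_frame("side")[:,:,::-1].copy();q=r.get_state();p=q["eef_pos"];print(p,q["orientation"],q["gripper_width"])
cv2.imwrite("pics/raw10.png",s);g=cv2.cvtColor(s,6);o=cv2.cvtColor(cv2.imread("pics/side0.png"),6)
print(proj("side",[p,[.4518-.0033,.354,.03],[.4518-.0033,.354,.02]]))
# finger silhouettes vs fin, dark columns
for v in range(318,356,2):
    i=np.where(g[v,340:385]<85)[0]+340; j=np.where(o[v,340:385]<70)[0]+340
    print(v,(i.min(),i.max()) if len(i) else 0,(j.min(),j.max()) if len(j) else 0)
E
```

```text
[0.46729922 0.35134586 0.06254861] [ 5.23960376e-02  9.98626040e-01 -4.72325382e-04 -6.82113119e-04] 0.029996627013519173
[[347.11137783 329.09506433]
 [356.98957114 343.31075102]
 [356.69322354 347.37944883]]
318 (np.int64(342), np.int64(357)) 0
320 (np.int64(342), np.int64(357)) 0
322 (np.int64(342), np.int64(357)) 0
324 (np.int64(343), np.int64(356)) 0
326 (np.int64(345), np.int64(352)) 0
328 (np.int64(345), np.int64(352)) 0
330 (np.int64(345), np.int64(352)) 0
332 (np.int64(345), np.int64(352)) 0
334 (np.int64(345), np.int64(352)) 0
336 0 0
338 0 0
340 0 0
342 0 0
344 (np.int64(351), np.int64(363)) (np.int64(351), np.int64(362))
346 (np.int64(351), np.int64(363)) (np.int64(351), np.int64(363))
348 (np.int64(350), np.int64(378)) (np.int64(351), np.int64(361))
350 (np.int64(350), np.int64(362)) (np.int64(351), np.int64(351))
352 (np.int64(340), np.int64(364)) (np.int64(344), np.int64(358))
354 (np.int64(349), np.int64(364)) (np.int64(349), np.int64(349))
```

Call:
jog_arm --commands '[{"x": 0.53, "y": 0.05, "z": 0, "twist": 0.05}, {"x": 0, "y": 0, "z": 0.4, "twist": 0}, {"x": 0, "y": 0, "z": 0.5, "twist": 0}, {"x": 0, "y": 0, "z": 0.3, "twist": 0}, {"x": 0, "y": 0, "z": 0.15, "twist": 0}, {"x": 0, "y": 0, "z": 0, "twist": 0}]' --gripper 24

```text
t: 14.77
eef_pos: [0.4518, 0.3529, 0.0223]
orientation: [0.056, 0.998, -0.001, -0.001]
contact_force: [0.1, -0.7, 0.5]
gripper_width: 0.0238
grip_force: 0.0
```

Call:
jog_arm --commands '[{"x": 0, "y": 0, "z": 0.08, "twist": 0}, {"x": 0, "y": 0, "z": 0.08, "twist": 0}, {"x": 0, "y": 0, "z": 0, "twist": 0}]' --gripper 20

```text
t: 15.02
eef_pos: [0.4524, 0.3538, 0.0185]
orientation: [0.056, 0.998, 0.0, 0.0]
contact_force: [0.3, -0.4, 0.1]
gripper_width: 0.0198
grip_force: 0.0
```

Call:
jog_arm --commands '[{"x": 0, "y": 0, "z": 0.07, "twist": 0}, {"x": 0, "y": 0, "z": 0.07, "twist": 0}, {"x": 0, "y": 0, "z": 0, "twist": 0}]'

```text
t: 15.27
eef_pos: [0.4522, 0.3539, 0.014]
orientation: [0.056, 0.998, -0.0, -0.0]
contact_force: [-0.3, -0.3, -0.3]
gripper_width: 0.0199
grip_force: 0.0
```

Call:
jog_arm --commands '[{"x": 0, "y": 0, "z": 0.05, "twist": 0}, {"x": 0, "y": 0, "z": 0.05, "twist": 0}, {"x": 0, "y": 0, "z": 0, "twist": 0}]'

```text
t: 15.52
eef_pos: [0.4522, 0.3539, 0.011]
orientation: [0.056, 0.998, -0.0, -0.0]
contact_force: [-0.0, 0.0, 0.9]
gripper_width: 0.0205
grip_force: 0.0
```

Call:
jog_arm --commands '[{"x": 0, "y": 0, "z": -0.15, "twist": 0}, {"x": 0, "y": 0, "z": 0, "twist": 0}, {"x": 0, "y": 0, "z": 0, "twist": 0}, {"x": 0, "y": 0, "z": 0, "twist": 0}]' --gripper 4 --force 20

```text
t: 15.85
eef_pos: [0.4524, 0.354, 0.0159]
orientation: [0.056, 0.998, 0.0, 0.0]
contact_force: [-0.2, -0.1, 0.0]
gripper_width: 0.007
grip_force: 25.2
```

Call:
jog_arm --commands '[{"x": 0, "y": 0, "z": -0.2, "twist": 0}, {"x": 0, "y": 0, "z": -0.2, "twist": 0}, {"x": 0, "y": 0, "z": -0.3, "twist": 0}, {"x": 0, "y": 0, "z": 0, "twist": 0}]'

```text
t: 16.18
eef_pos: [0.4531, 0.3544, 0.0388]
orientation: [0.056, 0.998, 0.001, 0.001]
contact_force: [0.4, 0.8, -0.4]
gripper_width: 0.0066
grip_force: 25.2
```

```bash
python3 - <<'E'
from h import *
s=r.grab_frame("side")[:,:,::-1].copy();q=r.get_state();p=q["eef_pos"];print(p,q["orientation"],q["gripper_width"],q["contact_force"])
cv2.imwrite("pics/raw11.png",s);g=cv2.cvtColor(s,6)
for v in range(326,374,2):
    i=np.where(g[v,325:425]<140)[0]+325; 
    print(v,"".join("#" if x<80 else "+" if x<140 else "." for x in g[v,325:425]))
E
```

```text
[0.45293854 0.35433657 0.03799539] [5.58709040e-02 9.98437492e-01 5.57493946e-04 8.40173179e-04] 0.00689619202460319 [ 0.09633656 -0.72262291 -1.62838787]
326 .........................######+++++######............................................+#............
328 .........................################..............................................#............
330 .........................###############...............................................+#...........
332 .........................+.+#######+++++................................................#...........
334 .........................+.+#######++++.................................................+#..........
336 ..........................++#######+.+#..................................................#..........
338 ..........................++##++###+.+#+++++++++++++++++++++++++++++++++++++++++++++.....+#.........
340 .............++++++++++++.++##++###+.+#++++++++########+++++++++++++++++++++++++++++++++++#.........
342 ............++++++++++++#++++++++++++##++++++.............++++++++++++++............++++++##........

[... 874 characters left out ...]
.................................................................++...
362 ................................................................................................#...
364 ................................................................................................++..
366 .................................................................................................##.
368 .................................................................................................++.
370 ..................................................................................................#+
372 ..................................................................................................++
```

```bash
python3 - <<'E'
from h import *
q=r.get_state();print(q["joint_positions"],q["eef_pos"])
g=cv2.cvtColor(cv2.imread("pics/raw11.png"),6)
p=np.array([.4533,.3541,.038])
m=(g[336:362,335:422]>=140)
for c,s in blobs(m,15,(335,336)):
    w=plane("side",[c],p[2]-.0139)[0]+[.0033,.0005,0]; print(c.round(1),s,w.round(4),((w-p)[:2]@np.array([.9938,-.1115])*1000).round(1))
E
```

```text
[ 5.22177289e-01  4.65222993e-01 -2.73022459e-01  8.30534314e-01
  1.56529004e-05  6.33977386e-01] [0.45293854 0.35433657 0.03799539]
[363.6 355.1] [  0   0  85  26 557] [0.4431 0.3782 0.0241] -12.8
[393.5 336.5] [29  0 51  4 87] [0.3811 0.3351 0.0241] -69.6
[419.2 343.7] [80  0  7 23 84] [0.3385 0.3566 0.0241] -114.4
[376.8 347.1] [ 32   5  21  13 212] [0.4165 0.3602 0.0241] -37.2
[403.9 348.3] [ 61   5  17  15 196] [0.3688 0.3662 0.0241] -85.3
[342.3 345.9] [ 4  9  7  3 19] [0.4779 0.3534 0.0241] 24.6
```

Call:
jog_arm --commands '[{"x": 0, "y": 0, "z": -0.5, "twist": -0.5}, {"x": 0, "y": 0, "z": -0.3, "twist": -1}, {"x": 0, "y": 0, "z": 0, "twist": -1}, {"x": 0, "y": 0, "z": 0, "twist": -1}, {"x": 0, "y": 0, "z": 0, "twist": -1}, {"x": 0, "y": 0, "z": 0, "twist": -1}]'

```text
t: 16.73
eef_pos: [0.4523, 0.3539, 0.0608]
orientation: [-0.232, 0.973, 0.0, 0.0]
contact_force: [-0.3, -0.4, -0.2]
gripper_width: 0.0069
grip_force: 25.1
```

Call:
jog_arm --commands '[{"x": 0, "y": 0, "z": 0, "twist": -1}, {"x": 0, "y": 0, "z": 0, "twist": -1}, {"x": 0, "y": 0, "z": 0, "twist": -1}, {"x": 0, "y": 0, "z": 0, "twist": -1}, {"x": 0, "y": 0, "z": 0, "twist": -1}, {"x": 0, "y": 0, "z": 0, "twist": -1}, {"x": 0, "y": 0, "z": 0, "twist": -1}, {"x": 0, "y": 0, "z": 0, "twist": -1}, {"x": 0, "y": 0, "z": 0, "twist": -0.9}, {"x": 0, "y": 0, "z": 0, "twist": 0}]'

```text
t: 17.57
eef_pos: [0.4522, 0.3539, 0.0607]
orientation: [-0.644, 0.765, 0.0, -0.0]
contact_force: [0.9, 0.8, -0.9]
gripper_width: 0.0071
grip_force: 25.2
```

Call:
jog_arm --commands '[{"x": 0.25, "y": 0.24, "z": 0, "twist": 0}, {"x": 0.25, "y": 0.24, "z": 0, "twist": 0}, {"x": 0, "y": 0, "z": 0.5, "twist": 0}, {"x": 0, "y": 0, "z": 0.39, "twist": 0}, {"x": 0.35, "y": 0, "z": 0, "twist": 0}, {"x": 0.3, "y": 0, "z": 0, "twist": 0}, {"x": 0, "y": 0, "z": 0, "twist": 0}]'

```text
t: 18.15
eef_pos: [0.4317, 0.3208, 0.0345]
orientation: [-0.642, 0.767, -0.0, -0.0]
contact_force: [-0.2, 0.7, -0.6]
gripper_width: 0.0069
grip_force: 25.2
```

```bash
python3 - <<'E'
from h import *
s=r.grab_frame("side")[:,:,::-1].copy();q=r.get_state();p=q["eef_pos"];print(p,q["contact_force"])
cv2.imwrite("pics/raw12.png",s);g=cv2.cvtColor(s,6)
for v in range(274,340,1):
    print(v,"".join("#" if x<80 else "+" if x<123 else "-" if x<170 else "." for x in g[v,330:400]))
E
```

```text
[0.43218461 0.32159421 0.03474381] [ 0.31691777 -0.16159761 -0.59266574]
274 ...............##############################################.......#-
275 ..............-##############################################-......+-
276 ..............+###############################################......#-
277 ..............################################################-.....--
278 .............-#################################################......#
279 .....--....-+##################################################......#
280 ..-+###+--++++#################################################......+
281 ++###++++++++##################################################......-
282 ++#++++++++++##################################################+-.....
283 --++-+++++++++#################################################++-....
284 ..++++++++++++#################################################+++-.-+
285 ..+#+++++++++++++###############################################+++-++
286 ..######+++++#+--+#############################################++++--+
287 ..#######++++#+-..+#############################
[... 3222 characters left out ...]
+-.......................
331 ........................#++++++######+++++++++........................
332 ........................+++++++######++++++++.........................
333 .........................++++++######+++++++-.........................
334 ..........................+++++######++++++...........................
335 ..........................-++++######+++++-...........................
336 ..........................-++++######++++-............................
337 ..........................+++++######+++++............................
338 ..........................++++++++###+++++............................
339 ..........................++++++++++++++++............................
```

Call:
jog_arm --commands '[{"x": 0.15, "y": 0, "z": 0, "twist": 0}, {"x": 0.15, "y": 0, "z": 0, "twist": 0}, {"x": 0.13, "y": 0, "z": 0, "twist": 0}, {"x": 0, "y": 0, "z": 0, "twist": 0}]'

```text
t: 18.53
eef_pos: [0.4297, 0.3091, 0.0342]
orientation: [-0.643, 0.766, -0.0, -0.0]
contact_force: [-0.2, 0.3, -0.3]
gripper_width: 0.007
grip_force: 25.1
```

Call:
jog_arm --commands '[{"x": 0, "y": 0, "z": -0.15, "twist": 0}, {"x": 0, "y": 0, "z": -0.15, "twist": 0}, {"x": 0, "y": 0, "z": -0.15, "twist": 0}, {"x": 0, "y": 0, "z": 0, "twist": 0}]'

```text
t: 18.87
eef_pos: [0.4302, 0.31, 0.0485]
orientation: [-0.643, 0.766, -0.0, 0.0]
contact_force: [-0.6, 0.9, -2.6]
gripper_width: 0.0072
grip_force: 24.9
```

Call:
jog_arm --commands '[{"x": 0.02, "y": 0, "z": -0.17, "twist": 0}, {"x": 0.04, "y": 0, "z": -0.17, "twist": 0}, {"x": 0.06, "y": 0, "z": -0.18, "twist": 0}, {"x": 0.06, "y": 0, "z": -0.18, "twist": 0}, {"x": 0.08, "y": 0, "z": -0.18, "twist": 0}, {"x": 0, "y": 0, "z": 0, "twist": 0}]'

```text
t: 19.37
eef_pos: [0.4292, 0.3023, 0.0754]
orientation: [-0.643, 0.766, -0.0, 0.001]
contact_force: [0.4, 3.5, 1.3]
gripper_width: 0.0069
grip_force: 25.1
```

```bash
python3 - <<'E'
from h import *
s=r.grab_frame("side")[:,:,::-1].copy();q=r.get_state();p=q["eef_pos"];print(p,q["contact_force"],q["moment"])
cv2.imwrite("pics/raw13.png",s);g=cv2.cvtColor(s,6)
for v in range(270,322,1):
    print(v,"".join("#" if x<80 else "+" if x<123 else "-" if x<170 else "." for x in g[v,330:400]))
E
```

```text
[0.42921798 0.30247846 0.07498303] [0.09340639 4.90202944 2.55327605] [ 0.87052063 -0.10962953 -0.03089731]
270 .......#############-.....-#########################+.....-#####+#####
271 .......-#############-......########################.....+############
272 ........+#############......#####################+......+#############
273 .........+############+.....######+-....-########-.....+##############
274 ..........#############-....######-......-#######.....+###############
275 ..........-#############....######-......-#######....+################
276 ...........+############+-.-######.......+#######...+################-
277 ............+#########+###########.......########-.-#################-
278 .............#####################.......########+++###############..#
279 ..............############+#######.......########################+...#
280 ..............+###################.......#######################+....+
281 +++++++++-----+###################.......######################+.....-
282 +++--------+++++##################-.....-#####################+.......
283 -............
[... 2207 characters left out ...]
++-......................
313 .................---++++###+++++######+++++++-........................
314 ...........................+++++######+++++++.........................
315 ...........................++++++#####+++++...........................
316 ...........................++++++++++++++++...........................
317 ...........................++++++++++++++++...........................
318 ...........................+++++-.--+++++++...........................
319 ...........................#++++-....--++++...........................
320 ...........................++++++----++++++...........................
321 ............................###+++++++++++#...........................
```

```bash
python3 - <<'E'
from h import *
g=cv2.cvtColor(cv2.imread("pics/raw12.png"),6)
for v in range(334,350): print(v,"".join("#" if x<80 else "+" if x<123 else "-" if x<170 else "." for x in g[v,345:385]))
# expected rows: slot(25) and end(37) in plate x, underside -15.9, for tilts; bias dx,dy applied inverse
u=np.array([.1705,.985,0])
def P(p,th):
    c,s=np.cos(np.radians(th)),np.sin(np.radians(th)); out=[]
    for x,z in ((25,-12),(37,-12),(37,-15.9),(-30,-12)):
        out.append(p+u*(x*c-z*s)/1000+[0,0,(x*s+z*c)/1000]-np.array([.0033,.0005,0]))
    return proj("side",out)[:,1].round(1)
print("raw12",P(np.array([.432,.3212,.0346]),0))
for th in (0,5,10,15,20,25): print(th,P(np.array([.4292,.3024,.0752]),th))
E
```

```text
334 ...........+++++######++++++............
335 ...........-++++######+++++-............
336 ...........-++++######++++-.............
337 ...........+++++######+++++.............
338 ...........++++++++###+++++.............
339 ...........++++++++++++++++.............
340 ...........++++++++++++++++.............
341 ...........+++++----+++++++.............
342 ...........++++-.....+++++-.............
343 ...........++++-......+++++.............
344 ...........+++++-....-++++-.............
345 ...........++++++---++++++-.............
346 ...........-#++++++++++++++.............
347 ............-+###+++++++++..............
348 ................---+++#+-...............
349 ........................................
raw12 [342.5 347.2 348.8 322.3]
0 [318.6 323.  324.7 299.5]
5 [318.  322.  323.7 300.9]
10 [317.3 320.8 322.7 302.4]
15 [316.5 319.4 321.4 303.9]
20 [315.6 318.  320.1 305.3]
25 [314.6 316.4 318.6 306.8]
```

The push in +y suggests the end may have slipped to the head's side at about 16° of tilt. I'll back off, drop, re-hook deeper and keep raising.

Call:
jog_arm --commands '[{"x": -0.4, "y": 0, "z": 0, "twist": 0}, {"x": 0, "y": 0, "z": 0.24, "twist": 0}, {"x": 0, "y": 0, "z": 0.24, "twist": 0}, {"x": 0, "y": 0, "z": 0, "twist": 0}]'

```text
t: 19.75
eef_pos: [0.4296, 0.3135, 0.0575]
orientation: [-0.643, 0.766, 0.0, -0.002]
contact_force: [-0.9, -0.6, -0.5]
gripper_width: 0.0074
grip_force: 24.8
```

Call:
jog_arm --commands '[{"x": 0.2, "y": 0, "z": 0, "twist": 0}, {"x": 0.2, "y": 0, "z": 0, "twist": 0}, {"x": 0, "y": 0, "z": 0, "twist": 0}]'

```text
t: 20.0
eef_pos: [0.4281, 0.3009, 0.0596]
orientation: [-0.642, 0.766, -0.0, -0.0]
contact_force: [0.1, 0.7, -0.1]
gripper_width: 0.007
grip_force: 24.9
```

Call:
jog_arm --commands '[{"x": 0.03, "y": 0, "z": -0.15, "twist": 0}, {"x": 0, "y": 0, "z": -0.15, "twist": 0}, {"x": 0, "y": 0, "z": -0.1, "twist": 0}, {"x": 0, "y": 0, "z": 0, "twist": 0}]'

```text
t: 20.33
eef_pos: [0.4288, 0.3015, 0.0725]
orientation: [-0.643, 0.766, -0.0, 0.001]
contact_force: [0.9, 1.1, -1.2]
gripper_width: 0.0071
grip_force: 24.7
```

Call:
jog_arm --commands '[{"x": 0.08, "y": 0, "z": -0.16, "twist": 0}, {"x": 0.08, "y": 0, "z": -0.16, "twist": 0}, {"x": 0, "y": 0, "z": 0, "twist": 0}]'

```text
t: 20.58
eef_pos: [0.4279, 0.2965, 0.0822]
orientation: [-0.643, 0.766, 0.0, 0.001]
contact_force: [0.6, 2.5, -0.1]
gripper_width: 0.0072
grip_force: 24.6
```

Call:
jog_arm --commands '[{"x": 0.05, "y": 0, "z": -0.16, "twist": 0}, {"x": 0.05, "y": 0, "z": -0.16, "twist": 0}, {"x": 0, "y": 0, "z": 0, "twist": 0}]'

```text
t: 20.83
eef_pos: [0.4273, 0.2933, 0.0918]
orientation: [-0.643, 0.766, -0.0, 0.0]
contact_force: [-0.4, 0.1, 0.1]
gripper_width: 0.0073
grip_force: 24.6
```

```bash
python3 - <<'E'
from h import *
s=r.grab_frame("side")[:,:,::-1].copy();q=r.get_state();p=q["eef_pos"];print(p,q["contact_force"],q["moment"])
cv2.imwrite("pics/raw14.png",s);g=cv2.cvtColor(s,6)
for v in range(276,322,1):
    print(v,"".join("#" if x<80 else "+" if x<123 else "-" if x<170 else "." for x in g[v,330:400]))
E
```

```text
[0.42728143 0.29337411 0.09132443] [ 0.7799547  -0.65178283 -0.77007905] [ 0.00972647 -0.05674984 -0.00029983]
276 ...........................########+....##################+.........#-
277 ............................#######+....##########+--+###+..........--
278 ............................+####+++....########+....................#
279 ............................+###-..-....+.-####+.....................#
280 ............................+###----....+-.-###-.....................+
281 +++++++++-------............+###+-+-...-#---###......................-
282 +++--------++++++++++-++----###+--++...-#--+###.......................
283 -.............--++++++++++++###+--++--+#+--+###.......................
284 .................-++++++++++###+--+-..-++--+###.......................
285 ...................-++++++++###+--+-..-++--+###.......................
286 ....................-+++++++###+--+-..-++--+##+.......................
287 .....................-++++++###+--++-.-#+--+##+.......................
288 ......................-+++++###+--+##++#+--+##-.......................
289 ..........
[... 1760 characters left out ...]
-........................
313 .................---++++############++++++++#-........................
314 ...............................---++++######+.........................
315 ......................................................................
316 ......................................................................
317 ......................................................................
318 ......................................................................
319 ......................................................................
320 ......................................................................
321 ......................................................................
```

Call:
jog_arm --commands '[{"x": -0.15, "y": 0, "z": -0.5, "twist": 0}, {"x": -0.15, "y": 0, "z": -0.5, "twist": 1}, {"x": 0, "y": 0, "z": 0, "twist": 1}, {"x": 0, "y": 0, "z": 0, "twist": 1}, {"x": 0, "y": 0, "z": 0, "twist": 1}, {"x": 0, "y": 0, "z": 0, "twist": 1}, {"x": 0, "y": 0, "z": 0, "twist": 1}, {"x": 0, "y": 0, "z": 0, "twist": 1}, {"x": 0, "y": 0, "z": 0, "twist": 1}]'

```text
t: 21.63
eef_pos: [0.4285, 0.3023, 0.1206]
orientation: [-0.273, 0.962, -0.0, -0.0]
contact_force: [-0.6, -0.6, -0.7]
gripper_width: 0.0074
grip_force: 24.6
```

Call:
jog_arm --commands '[{"x": 0, "y": 0, "z": 0, "twist": 1}, {"x": 0, "y": 0, "z": 0, "twist": 1}, {"x": 0, "y": 0, "z": 0, "twist": 1}, {"x": 0, "y": 0, "z": 0, "twist": 1}, {"x": 0, "y": 0, "z": 0, "twist": 1}, {"x": 0, "y": 0, "z": 0, "twist": 1}, {"x": 0, "y": 0, "z": 0, "twist": 0.95}, {"x": 0, "y": 0, "z": 0, "twist": 0}]'

```text
t: 22.3
eef_pos: [0.4285, 0.3022, 0.1206]
orientation: [0.087, 0.996, -0.0, -0.0]
contact_force: [0.4, 0.8, -1.1]
gripper_width: 0.0073
grip_force: 24.6
```

```bash
python3 - <<'E'
from h import *
s=r.grab_frame("side")[:,:,::-1].copy();q=r.get_state();p=q["eef_pos"];print(p,q["orientation"])
cv2.imwrite("pics/raw15.png",s);g=cv2.cvtColor(s,6)
c,rr=proj("side",[p])[0].astype(int);print(c,rr)
for v in range(rr-16,rr+50,1):
    print(v,"".join("#" if x<80 else "+" if x<123 else "-" if x<170 else "." for x in g[v,c-35:c+70]))
E
```

```text
[0.42849666 0.30224413 0.12062956] [ 8.38728427e-02  9.96476441e-01 -2.01074985e-04 -8.72997744e-05]
366 284
268 ...............................###############...................#-......................................
269 ..............................-###############-..................--......................................
270 ...............................+##############-...................#-.....................................
271 ...............................+##############-...................#-.....................................
272 ...............................+#############-....................+-.....................................
273 ................................-+########+++.....................--.....................................
274 ................................-+########+-.......................#-....................................
275 ...............................--+########+-.......................+-....................................
276 ...............................--+#######+--.......................+-....................................
2
[... 5568 characters left out ...]
...............-#.......................
328 ................................................................................-#.......................
329 .................................................................................+.......................
330 .................................................................................+#......................
331 .................................................................................-#......................
332 .................................................................................-#......................
333 ..................................................................................+#.....................
```

```bash
python3 - <<'E'
from h import *
g=cv2.cvtColor(cv2.imread("pics/raw15.png"),6);x0,y0=340,282
p=np.array([.4285,.3022,.1206]);yaw=np.radians(-9.6);u=np.array([np.cos(yaw),np.sin(yaw),0]);n=np.array([-u[1],u[0],0])
m=r.camera_model("side");k,d=K(m);R,t=m["R"],m["t"];C=-R.T@t+np.array([.0033,.0005,0])
for c,s in blobs(g[y0:322,x0:430]>=140,6,(x0,y0)):
    q=cv2.undistortPoints(c.reshape(1,1,2),k,d)[0,0];D=R.T@np.r_[q,1]
    X=C+D*((p-C)@n/(D@n)); print(c.round(1),s,"along,z rel TCP mm",((X-p)@u*1000).round(1),((X-p)[2]*1000).round(1))
E
```

```text
[344.2 294.8] [  0   0  13  22 164] along,z rel TCP mm 42.3 -26.4
[410.6 295.6] [  34    0   56   40 1139] along,z rel TCP mm -76.2 -18.4
[348.3 286. ] [7 3 4 3 7] along,z rel TCP mm 35.8 -6.0
[381.3 299. ] [ 35  10  15  14 142] along,z rel TCP mm -25.0 -30.5
[403.6 307.9] [ 58  19  13  15 124] along,z rel TCP mm -66.8 -47.7
[372.9 316.7] [  0  25  70  15 595] along,z rel TCP mm -12.9 -73.6
```

The plate now reads about 22° of tilt, side-on. I want about 29°, so I'll hook the eye end again from the pin side at the final yaw, where the side camera sees plate and stud in the same plane.

Call:
jog_arm --commands '[{"x": -0.4, "y": -0.35, "z": 0, "twist": 0}, {"x": -0.7, "y": -0.6, "z": 0, "twist": 0}, {"x": -0.7, "y": -0.6, "z": 0, "twist": 0}, {"x": -0.7, "y": -0.6, "z": 0, "twist": 0}, {"x": -0.7, "y": -0.6, "z": 0, "twist": 0}, {"x": -0.6, "y": -0.5, "z": 0, "twist": 0}, {"x": -0.3, "y": -0.32, "z": 0.4, "twist": 0}, {"x": 0, "y": 0, "z": 0.5, "twist": 0}, {"x": 0, "y": 0, "z": 0.45, "twist": 0}, {"x": 0, "y": 0, "z": 0, "twist": 0}]'

```text
t: 23.18
eef_pos: [0.5306, 0.1755, 0.078]
orientation: [0.083, 0.997, -0.0, -0.002]
contact_force: [-0.8, 0.2, -0.8]
gripper_width: 0.007
grip_force: 24.5
```

```bash
cat > show.py <<'E'
from h import *
import sys
def show(tag,r0,r1,c0,c1):
    s=r.grab_frame("side")[:,:,::-1].copy();q=r.get_state();p=q["eef_pos"];print(p.round(4),q["contact_force"].round(1))
    cv2.imwrite(f"pics/{tag}.png",s);g=cv2.cvtColor(s,6)
    for v in range(r0,r1): print(v,"".join("#" if x<80 else "+" if x<123 else "-" if x<170 else "." for x in g[v,c0:c1]))
show(sys.argv[1],*map(int,sys.argv[2:6]))
E
python3 show.py raw16 255 306 300 385
```

```text
[0.531  0.1758 0.0794] [ 0.3  0.1 -0.4]
255 .-+######+++-.+########################################################++++++#-......
256 .-+######+-+-.#############################################################++##......
257 .-+######+-+-..#############################################################++#......
258 .-+######+-+-..#############################################+######++#######++#-.....
259 .-+######+-+-..##################################################+++++#+++++++##.....
260 .-+######+-+-..#####################################################+++#+++++++#.....
261 .-+######+-+...##############################################################+##.....
262 .++######+--...#################################################################+....
263 -++######+-+-......#####++######################################################-....
264 +++######+-+-........................................................................
265 #-+######+-+-........................................................................
266 #+--++++++--......................................................
[... 2829 characters left out ...]
++++++++++-.........................-++++++++++------+++++++..........
299 ++++++++++++++++++++++++++-.......................-++++++++++++++++++++++++..........
300 +++++++++++++++++++++++++++-......................-++++++++++++++++++++++++..........
301 ++++++++++++++++++++++++++++-...................--+++++++++++++++++++++++++..........
302 +++++++++++++++++++++++++++++--................-+++++++++++++++++++++++++++..........
303 +----++++++++++++++++++++++++++---.........---+++++++++++++++++++++++++++++-.........
304 -----+++++++++++++++++++++++++++++---------++++++++++++++++++++++++++++++++-.........
305 +--++++++++++++++++++++++++++++++++++++++++++++++++++++++++++++++++++++++++-.........
```

The side view shows the plate's eye end at about (353,290), 22 mm from the stud axis and at a height of about 26 mm. I'll lower it 3 mm, move it 14 mm in under the head, then raise.

Call:
jog_arm --commands '[{"x": 0, "y": 0, "z": 0.1, "twist": 0}, {"x": 0.16, "y": 0, "z": 0, "twist": 0}, {"x": 0.16, "y": 0, "z": 0, "twist": 0}, {"x": 0.15, "y": 0, "z": 0, "twist": 0}, {"x": 0, "y": 0, "z": 0, "twist": 0}]'

```text
t: 23.65
eef_pos: [0.5168, 0.1788, 0.0777]
orientation: [0.084, 0.996, 0.0, 0.0]
contact_force: [-0.3, 0.5, -0.8]
gripper_width: 0.0071
grip_force: 24.6
```

Call:
jog_arm --commands '[{"x": 0, "y": 0, "z": -0.13, "twist": 0}, {"x": 0, "y": 0, "z": -0.13, "twist": 0}, {"x": 0, "y": 0, "z": 0, "twist": 0}]'

```text
t: 23.9
eef_pos: [0.5185, 0.1785, 0.0861]
orientation: [0.085, 0.996, 0.0, 0.001]
contact_force: [0.1, 0.4, 0.0]
gripper_width: 0.0071
grip_force: 24.6
```

```bash
python3 show.py raw17 272 300 310 385
```

```text
[0.5184 0.1785 0.0857] [ 0.3 -0.4 -1.4]
272 +++++++...........+#+++++-.................................................
273 +++++++............-#++++++--..............................................
274 +++++++.............-#+++++++--............................................
275 +++++++-.............-#+++++++++--.........................................
276 ++++++++-.............+++++++++++++-.......................................
277 .+#++++++-.............#++++++++###++--....................................
278 ..-#++++++-............+++++++++-.-###+--..................................
279 ---++++++++-...........++++++++.....-###++--...............................
280 +++++++++++++--------.-++++++++........-#++++..............................
281 ++++++++++++++++++++++++++++++++----...-+++++-.............................
282 ++++++++++++++++++++++++++++++++++++++++++++++-------......................
283 ++++++++++++++++++++++++++++++-...--++++++++++++++++----+-+-----...........
284 -++++++++++++++++#++++++++++++-......-++++++++++++-.......----++-..........
285 -+++++++++++++++
[... 479 characters left out ...]
..................-###+++-+++++++++-........---+++..........
292 +--+++++++++++......................-+#++++++++++++---------+++++..........
293 ---+++++++++++-.......................-###+++++++++--+----+++++++..........
294 -+++++++++++++-..........................-+#++++++-..+--..-++++++..........
295 ++++++++++++++-...........................+++++++-..-++-...++++++..........
296 +++++++++++++++-..........................-+++++++-........++++++..........
297 +++++++++++++++--........................-+++++++++-......-++++++..........
298 +++++++++++++++-.........................-++++++++++------+++++++..........
299 ++++++++++++++++-.......................-++++++++++++++++++++++++..........
```

Call:
jog_arm --commands '[{"x": 0, "y": 0, "z": 0.3, "twist": 0}, {"x": 0.17, "y": 0, "z": 0, "twist": 0}, {"x": 0.17, "y": 0, "z": 0, "twist": 0}, {"x": 0, "y": 0, "z": 0, "twist": 0}]'

```text
t: 24.28
eef_pos: [0.5063, 0.1802, 0.0757]
orientation: [0.085, 0.996, -0.0, -0.001]
contact_force: [0.0, -0.3, -0.5]
gripper_width: 0.0072
grip_force: 24.6
```

Call:
jog_arm --commands '[{"x": 0, "y": 0, "z": -0.14, "twist": 0}, {"x": 0, "y": 0, "z": -0.14, "twist": 0}, {"x": 0.03, "y": 0, "z": -0.1, "twist": 0}, {"x": 0, "y": 0, "z": 0, "twist": 0}]'

```text
t: 24.62
eef_pos: [0.5073, 0.1804, 0.0883]
orientation: [0.085, 0.996, 0.0, 0.001]
contact_force: [0.3, 0.3, -2.0]
gripper_width: 0.007
grip_force: 24.1
```

```bash
python3 show.py raw18 268 300 310 385
```

```text
[0.5074 0.1804 0.0881] [ 1.7 -0.4 -1. ]
268 +#########+++++++--........................................................
269 +++#######+++####+++-......................................................
270 +++++#####++--..-###++-....................................................
271 #++++++###+.......-+#+++-..................................................
272 -#+++++++++.........-##+++-................................................
273 .-+++++++++...........+#++++-..............................................
274 ...++++++++-...........+#+++++-............................................
275 ....++++++++............++++++++-..........................................
276 .....+#+++++-............+++++++++--.......................................
277 ......+++++++-............#+++++++++--.....................................
278 .......-++++++-...........+++++++++++++-...................................
279 -----..-+++++++-..........-++++++++++#++--.................................
280 ++++++++++++++++-----....--+++++++...-+#++--...............................
281 ++++++++++++++++
[... 799 characters left out ...]
..................-+#++--..-+++++++-........--++++..........
292 +--+++++++++++.....................-+#++---++++++++---------+++++..........
293 ---+++++++++++-......................-+#+++++++++++--++---+++++++..........
294 -+++++++++++++-........................-+#++++++++-.-+--..-++++++..........
295 +++++++++++++++..........................-+++++++-..-++-...++++++..........
296 +++++++++++++++-.........................-++++++++-.......-++++++..........
297 +++++++++++++++--........................-+++++++++-......-++++++..........
298 +++++++++++++++-.........................-++++++++++-----++++++++..........
299 ++++++++++++++++-.......................-++++++++++++++++++++++++..........
```

Each hook adds some tilt and it now reads about 25°. I'll continue raising while advancing.

Call:
jog_arm --commands '[{"x": 0.1, "y": 0, "z": 0.1, "twist": 0}, {"x": 0.1, "y": 0, "z": 0, "twist": 0}, {"x": 0, "y": 0, "z": -0.15, "twist": 0}, {"x": 0.06, "y": 0, "z": -0.13, "twist": 0}, {"x": 0.06, "y": 0, "z": -0.13, "twist": 0}, {"x": 0, "y": 0, "z": 0, "twist": 0}]'

```text
t: 25.17
eef_pos: [0.4978, 0.1821, 0.0978]
orientation: [0.085, 0.996, 0.0, 0.001]
contact_force: [0.6, 0.3, -2.5]
gripper_width: 0.0072
grip_force: 23.5
```

```bash
python3 show.py raw19 264 300 310 385
```

```text
[0.4979 0.182  0.0975] [ 0.2 -0.4 -1.6]
264 +++++#########++++--.......................................................
265 #++++++######++++++-.......................................................
266 .+#+++++#####+++###+++.....................................................
267 ..-+++++++###++-.-++#++-...................................................
268 ....+++++++##+......-#+++-.................................................
269 .....++++++++-........##++-................................................
270 ......+++++++-.........+#+++-..............................................
271 .......+++++++..........+#+++-.............................................
272 ........++++++-..........++++++-...........................................
273 .........#+++++-..........+++++++-.........................................
274 .........-#+++++...........#++++++-........................................
275 ..........-#++++-..........+++++++++-......................................
276 ............+#+++-..........+++++++++-.....................................
277 .............-++
[... 1119 characters left out ...]
.....................+#++-.-+++++++-........--++++..........
292 +--+++++++++++........................##+++++++++++---------+++++..........
293 ---+++++++++++-........................-++++++++++---++---+++++++..........
294 -+++++++++++++-..........................+#+++++++-.-+--..-++++++..........
295 ++++++++++++++-..........................-+++++++-..-++-...++++++..........
296 +++++++++++++++-.........................-++++++++-.......-++++++..........
297 +++++++++++++++--........................-+++++++++-.....--++++++..........
298 +++++++++++++++--........................-++++++++++-----++++++++..........
299 ++++++++++++++++-.......................-++++++++++++++++++++++++..........
```

The tilt now reads about 33 to 34°, which is in range. I'll unhook, raise, and move the eye over the stud.

Call:
jog_arm --commands '[{"x": 0, "y": 0, "z": 0.13, "twist": 0}, {"x": -0.3, "y": 0, "z": 0, "twist": 0}, {"x": -0.35, "y": 0, "z": 0, "twist": 0}, {"x": 0, "y": 0, "z": -0.5, "twist": 0}, {"x": 0, "y": 0, "z": -0.35, "twist": 0}, {"x": 0.5, "y": 0, "z": 0, "twist": 0}, {"x": 0.6, "y": 0, "z": 0, "twist": 0}, {"x": 0.5, "y": 0, "z": 0, "twist": 0}, {"x": 0, "y": 0, "z": 0, "twist": 0}, {"x": 0, "y": 0, "z": 0, "twist": 0}]'

```text
t: 26.05
eef_pos: [0.4701, 0.1867, 0.1186]
orientation: [0.085, 0.996, 0.0, 0.0]
contact_force: [-0.8, 0.1, 0.1]
gripper_width: 0.0067
grip_force: 23.7
```

```bash
python3 show.py raw20 246 300 318 395
```

```text
[0.4706 0.1867 0.1185] [ 0.3 -0.  -0.6]
246 +++--########+--#######+--#+++++###+++++###########+######..............+-...
247 +++--+#####+++-+######+---####+############++++####+++++##-.............--...
248 ++++++++###+++-+#######+--#########+++#+###+++++###+++++###..............#-..
249 #+++++++--###+-+#######+--##+++++##++++++###++++###+++++###..............#-..
250 --+-++++++###+-+#######--+##+++++###+++++##+++++###########..............+-..
251 --+--++#######--+++++++-+###+++++##++++++###+++++##########-.............--..
252 ++++-++#######+++-+-+----###+++++###+++++###+++++###+++++###..............+-.
253 +++++++##############++++####+++++##++++++##+++++###++++++##..............#-.
254 +++++++#################################+####+++++##++++++##...............-.
255 +++++++++############+++##############################+++++#+..............-.
256 #++#+++++++#########++++--################################+##..............+-
257 ####++++++++########++++--+###############################+##..............#-
258 ######++++++++#####++++++++++#####################+#######+##-..........
[... 2667 characters left out ...]
.-+++++++-........---+++....................
292 ++++++............................-++++++++---------+++++....................
293 ++++++-...........................-++++++++--++---+++++++....................
294 ++++++-...........................-+++++++-.-+--..-++++++....................
295 +++++++...........................-++++++-..-++-...++++++....................
296 +++++++-.........................--+++++++-.......-++++++....................
297 +++++++--........................-+++++++++-.....--++++++....................
298 +++++++--........................-++++++++++------+++++++....................
299 ++++++++-.......................-++++++++++++++++++++++++....................
```

The side view shows the lip at about column 370, some 9 mm beyond the stud axis, with y aligned. I'll go another 8.5 mm so the bar clears the head, then lower.

Call:
jog_arm --commands '[{"x": 0.29, "y": 0, "z": 0, "twist": 0}, {"x": 0, "y": 0, "z": 0.2, "twist": 0}, {"x": 0, "y": 0, "z": 0.2, "twist": 0}, {"x": 0, "y": 0, "z": 0.15, "twist": 0}, {"x": 0, "y": 0, "z": 0, "twist": 0}]'

```text
t: 26.52
eef_pos: [0.4604, 0.188, 0.1006]
orientation: [0.085, 0.996, -0.0, -0.001]
contact_force: [0.3, -0.3, -1.3]
gripper_width: 0.0072
grip_force: 23.7
```

```bash
python3 show.py raw21 262 302 330 395
```

```text
[0.4606 0.1881 0.1012] [-0.5 -0.  -0.2]
262 +#############++##################################+.............-
263 ++############++##################################-..............
264 ++++#########+++++...............................................
265 ++++++######++++++-..............................................
266 ##+++++#####++####+++............................................
267 .-+++++++###+-...-##++-..........................................
268 ...++++++++#-......-+#++-........................................
269 ....++++++++-........+#++-.......................................
270 .....++++++++.........+#+++-.....................................
271 ......+++++++-.........+#++++-...................................
272 .......#++++++..........++++++-..................................
273 ........#+++++-..........+++++++-................................
274 .........#+++++-..........#+++++++...............................
275 ..........##++++-.........+++++++++-.............................
276 ...........-#++++-.........#+++++++++-...........................
277 ......
[... 1039 characters left out ...]

292 ......................-++++++++------++++++++++-.................
293 ......................-++++++++--++---+++++++++-.................
294 ......................-+++++++-.-+--..-++++++++-.................
295 ......................-++++++-..-++-...++++++++-.................
296 .....................--+++++++-.......-++++++#+..................
297 .....................-+++++++++-.....--++++++-...................
298 .....................-++++++++++-----++++++++....................
299 ....................-++++++++++++++++++++++++....................
300 ....................-++++++++++++++++++++++++....................
301 ..................-++++++++++++++++++++++++++....................
```

Call:
jog_arm --commands '[{"x": 0.07, "y": 0, "z": 0, "twist": 0}, {"x": 0, "y": 0, "z": 0.1, "twist": 0}, {"x": 0, "y": 0, "z": 0.1, "twist": 0}, {"x": 0, "y": 0, "z": 0.1, "twist": 0}, {"x": 0, "y": 0, "z": 0, "twist": 0}]'

```text
t: 26.98
eef_pos: [0.4584, 0.1885, 0.0923]
orientation: [0.085, 0.996, -0.0, -0.0]
contact_force: [-0.3, -0.5, -0.5]
gripper_width: 0.0071
grip_force: 23.7
```

```bash
python3 show.py raw22 268 304 330 390
```

```text
[0.4586 0.1885 0.0926] [ 0.3 -0.5 -0.6]
268 ++++++#######++++++-........................................
269 ##+++++######++++++++.......................................
270 .-+#+++++####++-+###++-.....................................
271 ...+#++++++##-.....-+#++-...................................
272 ....+#+++++++-.......+#+++..................................
273 .....+#++++++-........-#+++-................................
274 ......+#++++++..........+++++-..............................
275 .......+#+++++-..........#+++++.............................
276 ........+#+++++..........-#+++++-...........................
277 .........+#++++-..........++++++++-.........................
278 ..........+#++++-..........#+++++++-........................
279 ...........-#++++-.........++++++++++-......................
280 -............-++++-........-+++++++++++-....................
281 +++++++++----++#+++--.......++++++--++++-...................
282 +++--------+++++++++++------+++++++---+#++-.................
283 -.............--+++++++++++++++++++---+###++................
284 ................
[... 579 characters left out ...]
............-+++++++-.-+++++++++++++++............
294 ......................-+++++++-..+--++++++++++++............
295 ......................-++++++-..-++-.-++++++++++............
296 .....................--+++++++-.......-+++++++++............
297 .....................-+++++++++-......-+++++++++............
298 .....................-++++++++++-----+++++++++++............
299 ....................-++++++++++++++++++++++++##+............
300 ....................-++++++++++++++++++++++++-..............
301 ..................-++++++++++++++++++++++++++...............
302 -................-+++++++++++++++++++++++++++...............
303 +---.........---+++++++++++++++++++++++++++++-..............
```

Call:
jog_arm --commands '[{"x": -0.1, "y": 0, "z": 0, "twist": 0}, {"x": -0.1, "y": 0, "z": 0, "twist": 0}, {"x": -0.1, "y": 0, "z": 0, "twist": 0}, {"x": 0, "y": 0, "z": 0, "twist": 0}]'

```text
t: 27.37
eef_pos: [0.4674, 0.1869, 0.0925]
orientation: [0.085, 0.996, -0.0, -0.001]
contact_force: [-3.0, 0.8, -1.9]
gripper_width: 0.0072
grip_force: 23.5
```

```bash
python3 show.py raw23 276 304 330 390
```

```text
[0.4673 0.1869 0.0926] [-3.4 -0.  -2.5]
276 ....+#+++++...........+++++++-..............................
277 .....+#++++-..........+++++++++-............................
278 ......+#++++-..........+++++++++-...........................
279 .......-+++++-.........-++++++++++-.........................
280 -.......--#+++-........-++++++++##++-.......................
281 +++++++++++#++++-......-+++++++..-++++......................
282 +++--------+++#++++++--++++++++---+##++-....................
283 -.............-+++++++++++++++++----++#++---................
284 ...............-+#+++++++++++++-......-+++++-...............
285 .................-+#+++++++++++.........-++++...............
286 ...................-++++++++++-..........-+++...............
287 ....................-+#+++++++-..-++-.....+++...............
288 ......................+++++++++-..++-.....-++...............
289 ......................-++++++++-..........-++...............
290 ......................-+++++++++-........-+++...............
291 ......................-++++++++++-.....--++++...............
292 ......................-+++++++++++------+++++...............
293 ......................-++++++++++++++++++++++...............
294 ......................-+++++++-.-++++++++++++...............
295 ......................-++++++-..-++++++++++++...............
296 .....................--+++++++-.....-++++++++...............
297 .....................-+++++++++-.....-+++++++...............
298 .....................-++++++++++------+++++++...............
299 ....................-++++++++++++++++++++++++...............
300 ....................-++++++++++++++++++++++++...............
301 ..................--+++++++++++++++++++++++++...............
302 -................-+++++++++++++++++++++++++++...............
303 +---.........----++++++++++++++++++++++++++++-..............
```

Call:
jog_arm --commands '[{"x": 0, "y": 0, "z": 0.1, "twist": 0}, {"x": -0.03, "y": 0, "z": 0, "twist": 0}, {"x": 0, "y": 0, "z": 0, "twist": 0}]'

```text
t: 27.67
eef_pos: [0.4689, 0.1869, 0.0899]
orientation: [0.085, 0.996, 0.0, 0.0]
contact_force: [-0.5, 0.5, 0.0]
gripper_width: 0.0074
grip_force: 23.7
```

Call:
jog_arm --commands '[{"x": -0.05, "y": 0, "z": 0.15, "twist": 0}, {"x": -0.05, "y": 0, "z": 0.15, "twist": 0}, {"x": 0, "y": 0, "z": 0, "twist": 0}]'

```text
t: 27.92
eef_pos: [0.4725, 0.1864, 0.0805]
orientation: [0.085, 0.996, 0.0, 0.001]
contact_force: [2.0, 0.0, 0.7]
gripper_width: 0.0071
grip_force: 23.9
```

Call:
jog_arm --commands '[{"x": -0.08, "y": 0, "z": 0.08, "twist": 0}, {"x": -0.09, "y": 0, "z": 0.08, "twist": 0}, {"x": -0.09, "y": 0, "z": 0.08, "twist": 0}, {"x": -0.09, "y": 0, "z": 0.08, "twist": 0}, {"x": 0, "y": 0, "z": 0, "twist": 0}]'

```text
t: 28.33
eef_pos: [0.4818, 0.1845, 0.0706]
orientation: [0.085, 0.996, -0.0, -0.0]
contact_force: [-0.5, 0.1, 1.5]
gripper_width: 0.0074
grip_force: 24.4
```

```bash
python3 show.py raw24 266 304 305 390
```

```text
[0.4817 0.1845 0.0708] [ 0.6 -0.2  0.9]
266 .....-++--..........-++######+--.....................................................
267 .....++++++-.......-+-+######+-......................................................
268 .....++++++++-.....#+-+######++......................................................
269 .....++++#+++++--.+#+-+######++......................................................
270 ....-++..-+#++++++##+-+######+-......................................................
271 ....+++-...-#++#####+------++-.......................................................
272 ....++++-...+++######+++++++++-......................................................
273 .....+++++--+++###############+-.....................................................
274 ......##+++++++##############++++-...................................................
275 .......-+#+++++++###########++++++--.................................................
276 .........-+#+++++++#########+++++++++-...............................................
277 ...........-##+++++++#######++##+###+++-..........................
[... 1659 characters left out ...]
+++++-.........................+++++++++-......-+++++++...............
297 ++++++++++++++++++++--........................-+++++++++-.....-+++++++...............
298 ++++++++++++++++++++-.........................-++++++++++-----++++++++...............
299 +++++++++++++++++++++-.......................-++++++++++++++++++++++++...............
300 ++++++++++++++++++++++-......................-++++++++++++++++++++++++...............
301 +++++++++++++++++++++++-...................-++++++++++++++++++++++++++...............
302 ++++++++++++++++++++++++--................-+++++++++++++++++++++++++++...............
303 ++++++++++++++++++++++++++---.........---+++++++++++++++++++++++++++++-..............
```

The plate is levelling as planned (about 25° now) with little force. I'll continue along the arc.

Call:
jog_arm --commands '[{"x": -0.07, "y": 0, "z": 0.11, "twist": 0}, {"x": -0.07, "y": 0, "z": 0.11, "twist": 0}, {"x": -0.07, "y": 0, "z": 0.11, "twist": 0}, {"x": -0.07, "y": 0, "z": 0.11, "twist": 0}, {"x": -0.06, "y": 0, "z": 0.1, "twist": 0}, {"x": 0, "y": 0, "z": 0, "twist": 0}]'

```text
t: 28.88
eef_pos: [0.4921, 0.1828, 0.0545]
orientation: [0.085, 0.996, -0.0, -0.0]
contact_force: [1.0, 0.3, 1.7]
gripper_width: 0.0073
grip_force: 24.8
```

```bash
python3 show.py raw25 270 306 300 385
```

```text
[0.4919 0.1828 0.0547] [ 0.9 -0.7  1.8]
270 .....................+#######++......................................................
271 .....................+#######++......................................................
272 ....................-+#######+-......................................................
273 .....................+#######++-.....................................................
274 .........--.........-+#######+++.....................................................
275 .......-+++---......++######+-+-.....................................................
276 .......++++++++--..-++######+-+-.....................................................
277 .......++++++++++++++---+++++-++.....................................................
278 ......-++---+++++####+++++++++++--...................................................
279 ....-++++---+++++#############++++++--...............................................
280 ...-+++++++++++++#############++++++++++-............................................
281 ...++++++++++++++#############++++++++++++----....................
[... 1479 characters left out ...]
++++++++++-......................--++++++++++++-----++++++++..........
299 ++++++++++++++++++++++++++-.......................-++++++++++++++++++++++++..........
300 +++++++++++++++++++++++++++-......................-++++++++++++++++++++++++..........
301 ++++++++++++++++++++++++++++-...................--+++++++++++++++++++++++++..........
302 +++++++++++++++++++++++++++++--................-+++++++++++++++++++++++++++..........
303 +----++++++++++++++++++++++++++---.........---+++++++++++++++++++++++++++++-.........
304 -----++++++++++++++++++++++++++++++--------++++++++++++++++++++++++++++++++-.........
305 +--++++++++++++++++++++++++++++++++++++++++++++++++++++++++++++++++++++++++-.........
```

Call:
jog_arm --commands '[{"x": -0.08, "y": 0, "z": 0.09, "twist": 0}, {"x": -0.07, "y": 0, "z": 0.09, "twist": 0}, {"x": -0.06, "y": 0, "z": 0.08, "twist": 0}, {"x": 0, "y": 0, "z": 0, "twist": 0}]'

```text
t: 29.27
eef_pos: [0.4982, 0.1817, 0.0468]
orientation: [0.085, 0.996, -0.0, -0.0]
contact_force: [0.0, 0.4, 1.7]
gripper_width: 0.0071
grip_force: 24.8
```

```bash
python3 show.py raw26 274 304 296 382
```

```text
[0.4981 0.1818 0.047 ] [-0.8 -0.2  2. ]
274 ......................+######+--......................................................
275 ......................+######+-+-.....................................................
276 ......................+######+--#-....................................................
277 ......................+######+--#+....................................................
278 ......................+######+-+#-....................................................
279 ........-+---------..-+######+-+#-....................................................
280 .......-+++++++++++++++----++--+#+---.................................................
281 .......++++++++++++++#+++++++++##+++++++-+--------....................................
282 .......+++++++++++++#############++++++++++++++++++++++--+---------...................
283 ......-+++++++++++++############++++++++####++++++++++++++++++++++----++++----........
284 ......-++++++++++++##############+++++--.--.-##+++++++++++++++++-.......----++-.......
285 ......++++++++++++++#############+++-..........-+++++++
[... 969 characters left out ...]
++++++-..........-++##+++++++++++++++++++-.......-++++++.......
297 ....+++++++++++++++++++++++++--..............-++##+++++++++++++++-......+++++++.......
298 ...-+++++++++++++++++++++++++-....................-+++++++++++++++-----++++++++.......
299 ...+++++++++++++++++++++++++++-.......................-++++++++++++++++++++++++.......
300 ...++++++++++++++++++++++++++++-......................-++++++++++++++++++++++++.......
301 ...+++++++++++++++++++++++++++++-...................--+++++++++++++++++++++++++.......
302 ..-++++++++++++++++++++++++++++++--................-+++++++++++++++++++++++++++.......
303 ..+++----++++++++++++++++++++++++++---.........---+++++++++++++++++++++++++++++-......
```

Call:
jog_arm --commands '[{"x": -0.06, "y": 0, "z": 0.08, "twist": 0}, {"x": -0.06, "y": 0, "z": 0.08, "twist": 0}, {"x": 0, "y": 0, "z": 0, "twist": 0}]'

```text
t: 29.57
eef_pos: [0.5017, 0.181, 0.042]
orientation: [0.085, 0.996, -0.0, -0.0]
contact_force: [-0.4, -0.6, 1.5]
gripper_width: 0.0066
grip_force: 24.6
```

Call:
jog_arm --commands '[{"x": -0.04, "y": 0, "z": 0.07, "twist": 0}, {"x": -0.02, "y": 0, "z": 0.06, "twist": 0}, {"x": 0, "y": 0, "z": 0, "twist": 0}]'

```text
t: 29.82
eef_pos: [0.5037, 0.1807, 0.0384]
orientation: [0.085, 0.996, -0.0, 0.0]
contact_force: [0.7, -2.1, -0.3]
gripper_width: 0.0073
grip_force: 24.5
```

```bash
python3 show.py raw27 274 304 296 382
```

```text
[0.5037 0.1807 0.0384] [ 0.7 -2.4  0.3]
274 ...................+#######+--........................................................
275 ...................+#######++.........................................................
276 ...................+#######+-.........................................................
277 ...................+#######+--........................................................
278 ...................+#######+-++.......................................................
279 ........-++--------+#######+-+#-......................................................
280 .......-++---+++++--#######+-+#+--....................................................
281 .......++----+++++-+#######+-+#+++++++++-+--------....................................
282 .......+++-+++++++--######+--##++++++++++-+++++++++++++------------...................
283 ......-++++++++++++---+++++--##+++++++++++++++++++++++++++++++++++----+++-----........
284 ......+++++++--++++++++++++++##+++++++++++++++++++++++++++++++++-.......-++--+-.......
285 ......++++++---++++############+++++++##+--+++#++++++++
[... 969 characters left out ...]
+++++++++++++++++++++++++++++++++++++++++-.......-++++++.......
297 ....++++++++++++++++++++++++---++--+++######+++++++++++++++++++++---..--+++++++.......
298 ...-+++++++++++++++++++++++++-..............--++++###++++++++++++++++++++++++++.......
299 ...++++++++++++++++++++++++++--......................--++++++++++++++++++++++++.......
300 ...++++++++++++++++++++++++++++-.....................--++++++++++++++++++++++++.......
301 ...+++++++++++++++++++++++++++++-...................-++++++++++++++++++++++++++.......
302 ..-++++++++++++++++++++++++++++++--...............--+++++++++++++++++++++++++++.......
303 ..+++----++++++++++++++++++++++++++---.........---+++++++++++++++++++++++++++++-......
```

Call:
jog_arm --commands '[{"x": -0.02, "y": -0.03, "z": 0.04, "twist": 0}, {"x": 0, "y": 0, "z": 0.03, "twist": 0}, {"x": 0, "y": 0, "z": 0, "twist": 0}]'

```text
t: 30.12
eef_pos: [0.5046, 0.1801, 0.0371]
orientation: [0.085, 0.996, 0.0, 0.001]
contact_force: [-0.1, -1.2, 11.0]
gripper_width: 0.007
grip_force: 25.9
```

```bash
python3 show.py raw28 280 302 296 382
```

```text
[0.5046 0.1801 0.0371] [-0.  -0.4  9.8]
280 .......-++---+++++-+######+--##+--....................................................
281 .......++----+++++-+######+-+##+++++++++-+--------....................................
282 .......+++-+++++++-+######+-+##+++++++++++++-++++++++++------------...................
283 ......-+++++++++++--++++##+-+##+++++++++++++++++++++++++++++++++++----+++-----........
284 ......+++++++--++++++++++-+++##+++++++++++++++++++++++++++++++++-.......-++-++-.......
285 ......+++++++--+++++###+++#####+++++++###+-+++#+++++++++++++++-...........---++.......
286 ......+++++++--++++#############++++#+-........-+++++++++++++-.............-+++.......
287 ......+++++++--++++##############+++.............-+++++++++++-.....-++-.....+++.......
288 .....-++++-----.-++#############++-...............-#+++++++++-......++-.....-++.......
289 .....++++++-++--+++#############++-................+++++++++++-.............-++.......
290 .....+++++++++++++++++++++++++++++..................+++++++++++-...........-+++.......
291 .....+++++++++++++++++++++++++++++-.................+++
[... 241 characters left out ...]
++++++++++++++--.........-+++++++++++++++-.-+--..-++++++.......
295 ....++++++++++++++++++++++++#++++++++++--------++++++++++++++++-...++-..-++++++.......
296 ....++++++++++++++++++++++++++++++++++++++++++++++++++++++++++++-......-+++++++.......
297 ....++++++++++++++++++++++++----++++++########+++++++++++++++++++------++++++++.......
298 ...-+++++++++++++++++++++++++-...............---+++++#+++++++++++++++++++++++++.......
299 ...+++++++++++++++++++++++++++-.......................-++++++++++++++++++++++++.......
300 ...+++++++++++++++++++++++++++--......................-++++++++++++++++++++++++.......
301 ...+++++++++++++++++++++++++++++-...................-++++++++++++++++++++++++++.......
```

The plate now bears on the dish (about 10 N up) at TCP height 37.1 mm, against 37.4 expected when fitted. I'll release and retreat.

Call:
jog_arm --commands '[{"x": 0, "y": 0, "z": -0.03, "twist": 0}, {"x": 0, "y": 0, "z": 0, "twist": 0}, {"x": 0, "y": 0, "z": 0, "twist": 0}, {"x": 0, "y": 0, "z": -0.4, "twist": 0}, {"x": 0, "y": 0, "z": -0.8, "twist": 0}, {"x": 0, "y": 0, "z": -0.8, "twist": 0}, {"x": 0, "y": 0, "z": -0.8, "twist": 0}, {"x": 0, "y": 0, "z": 0, "twist": 0}, {"x": 0, "y": 0, "z": 0, "twist": 0}]' --gripper 24

```text
t: 30.92
eef_pos: [0.5044, 0.1801, 0.1221]
orientation: [0.085, 0.996, 0.0, 0.001]
contact_force: [0.4, -0.4, -0.5]
gripper_width: 0.0239
grip_force: 0.0
```

```bash
python3 show.py raw29 272 306 296 382; python3 - <<'E'
from h import *
g=cv2.cvtColor(cv2.imread("pics/raw29.png"),6)
for c,s in blobs(g[278:304,296:376]>=140,8,(296,278)): print(c.round(1),s,plane("side",[c],.0235)[0].round(4)+[.0033,.0005,0])
Y=np.radians(-9.6);u=np.array([np.cos(Y),np.sin(Y),0]);S=np.array([.4637,.1865,0])
for x,z in ((0,.0235),(62,.0235),(-61.5,.0235),(62,.0315)): print(x,z,proj("side",[S+u*x/1000+[0,0,z]]).round(1))
E
```

```text
[0.5037 0.1799 0.1211] [-1.2 -0.7 -1. ]
272 ......................................................................................
273 ......................................................................................
274 ......................................................................................
275 ......................................................................................
276 ......................................................................................
277 .....................----.............................................................
278 ....................+#####+++++.......................................................
279 ........-++---------###########.......................................................
280 .......-++---+++++++###########+.--...................................................
281 .......++----+++++++###########+++++++++-+--------....................................
282 .......+++-+++++++++###########+++++++++++-++++++++++++--+---------...................
283 ......-+++++++++++++###########++++++++++++++++++++++++
[... 1734 characters left out ...]
+++++++++++++++++++.......
303 ..+++----++++++++++++++++++++++++++---.........---+++++++++++++++++++++++++++++-......
304 ..++-----++++++++++++++++++++++++++++++--------++++++++++++++++++++++++++++++++-......
305 ..+++--++++++++++++++++++++++++++++++++++++++++++++++++++++++++++++++++++++++++-......
[299.9 286.7] [  0   0  20  26 151] [0.5472 0.1731 0.0235]
[356.1 280.9] [ 31   0  49  26 226] [0.4258 0.1598 0.0235]
[364.5 289.3] [ 62   6  15  14 130] [0.4123 0.1901 0.0235]
[338.5 290.3] [ 34   8  18  10 139] [0.4672 0.1903 0.0235]
[336.9 300.2] [ 29  19  25   7 115] [0.4738 0.2227 0.0235]
0 0.0235 [[338.4 289.3]]
62 0.0235 [[309.  287.4]]
-61.5 0.0235 [[367.8 291.3]]
62 0.0315 [[309.  284.4]]
```

```bash
python3 - <<'E'
from h import *
g=cv2.cvtColor(cv2.imread("pics/raw29.png"),6).astype(float)
# bottom edge of sheet against bright dish wall: crossing from dark to bright going down
xs,ys=[],[]
for c in range(325,352):
    col=g[293:302,c]; i=np.where((col[:-1]<150)&(col[1:]>=150))[0]
    if len(i): k=i[0]; xs.append(c); ys.append(293+k+(150-col[k])/(col[k+1]-col[k]))
print(list(zip(xs,np.round(ys,2))))
if len(xs)>4: print("slope",np.polyfit(xs,ys,1))
# insert front-top edge slope reference and top fin edge
fx,fy=[],[]
for c in range(317,326):
    col=g[272:284,c]; k=np.where((col[:-1]>=140)&(col[1:]<140))[0][0]; fx.append(c); fy.append(272+k+(col[k]-140)/(col[k]-col[k+1]))
print("fin",np.round(fy,2),np.polyfit(fx,fy,1)[0])
S=np.array([.4637,.1865,0])
for yaw in (-9.6,-8.5):
  Y=np.radians(yaw);u=np.array([np.cos(Y),np.sin(Y),0]);n=np.array([-u[1],u[0],0])
  for th in (-2,0,2,4):
    t=np.tan(np.radians(th)); L=lambda x,y,z:S+u*x/1000+n*y/1000+[0,0,(z+(x+30)*t)/1000]
    a,b=proj("side",[L(-25,25,21.5),L(15,25,21.5)]);f1,f2=proj("side",[L(27,4,51.5),L(47,4,51.5)])
    print(yaw,th,"edge slope",((b-a)[1]/(b-a)[0]).round(3),"row@mid",a.round(1),b.round(1),"fin",((f2-f1)[1]/(f2-f1)[0]).round(3),f1.round(1))
E
```

```text
[(325, np.float64(296.94)), (326, np.float64(296.97)), (327, np.float64(297.5)), (328, np.float64(297.5)), (329, np.float64(297.51)), (330, np.float64(297.47)), (331, np.float64(297.36)), (332, np.float64(297.33)), (333, np.float64(297.4)), (334, np.float64(297.47)), (335, np.float64(297.46)), (336, np.float64(297.51)), (337, np.float64(297.62)), (338, np.float64(297.61)), (339, np.float64(297.6)), (340, np.float64(297.71)), (341, np.float64(298.04)), (342, np.float64(298.18)), (343, np.float64(298.4)), (344, np.float64(298.48)), (345, np.float64(298.5)), (346, np.float64(298.58)), (347, np.float64(298.67)), (348, np.float64(298.65)), (349, np.float64(298.74))]
slope [6.96375022e-02 2.74339825e+02]
fin [277.12 277.26 277.25 277.24 277.37 277.49 277.63 277.81 277.75] 0.08646880417522534
-9.6 -2 edge slope 0.04 row@mid [349.8 298.4] [330.3 297.6] fin 0.036 [325.6 279.6]
-9.6 0 edge slope 0.068 row@mid [349.8 298.3] [330.3 297. ] fin 0.065 [325.6 278.8]
-9.6 2 edge slope 0.095 row@mid [349.8 298.3] [330.4 296.4] fin 0.093 [325.6 278.1]
-9.6 4 edge slope 0.123 row@mid [349.8 298.2] [330.4 295.8] fin 0.121 [325.6 277.3]
-8.5 -2 edge slope 0.028 row@mid [350.  298.3] [330.5 297.7] fin 0.025 [325.6 279.8]
-8.5 0 edge slope 0.056 row@mid [350.  298.2] [330.6 297.1] fin 0.053 [325.6 279. ]
-8.5 2 edge slope 0.083 row@mid [350.1 298.1] [330.6 296.5] fin 0.081 [325.6 278.2]
-8.5 4 edge slope 0.111 row@mid [350.1 298.1] [330.6 295.9] fin 0.11 [325.7 277.4]
```

The plate's near edge shows a slope of 0.070, against 0.068 for a level plate. Its window is on the expected column (338.5 against 338.4) and the gripper is clear. I'll hand it in.

```bash
python3 -c "
from cell import r
print(r.sign_off())"
```

```text
the job is handed in; nothing more can be done
None
```

I handed the job in at about 31 s. In the last side view the dish is seated in the recess and the plate lies level over it, with its slot lined up with the pin. The gripper is clear. The eye's edge under the stud head was followed on the way in but hidden in that last frame, and `sign_off()` returned no verdict.

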